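Put away lipsticks and bangles, then close the jewellery box

ROBOT

A 6-joint arm with a two-finger parallel gripper is mounted at the origin on the work surface. World frame = base frame: x ahead of the robot, y to its left, z up, the work surface at z = 0. Lengths are in m, angles in degrees, forces in N, time in s.
With the tool pointing down it reaches from about 0.3 to 0.95 m from the base axis. Payload 3.1 kg.
Tool frame: the origin (TCP) lies midway between the tips of the shut fingers; the grasp point (between the pads) lies 19 mm behind it; z points along the fingers, y is the direction in which the jaws open and shut (so a half turn about z gives the same grasp; the last joint's range is limited). The gripper opens to 85 mm and grips with 20 to 120 N. Pads are 22 mm wide; open, the fingers measure 114 mm over their backs; the gripper's body (76 mm by 85 mm) begins 54 mm behind the grasp point. The pads swing forward as they close: fully open they stand 13 mm farther back than shut.
Start: joints at [68.085, 17.653, 93.61, -0, 68.738, -3.994], TCP at [0.192, 0.595, 0.206] pointing down, gripper open.
Joint ranges: [-175.34, 175.34], [-45.06, 112.39], [2.9, 150.54], [-68.45, 248.45], [3.09, 151.38], [-168.51, 168.51]. Speed limits (degrees/s): [159.86, 159.86, 180, 180, 180, 180].

INTERFACE

Orientations are given as [roll, pitch, yaw] about the fixed x, y, z axes, in that order (R = Rz(yaw) Ry(pitch) Rx(roll)).
In Python, from station import manip, viewer, job gives the robot as it stands.
- The arm moves only by the shell command python3 -m creep 'ROWS' [FORCE]. ROWS is a JSON object of lists of equal length, an entry for each row: "travel": the shift along the tool's x, y, z in mm, a list of three; "spin": the turn about the tool's z in rad; "gripper": the finger opening in mm, from 0 to 85.4. A call has 1 to 12 rows; each row shifts and turns the commanded pose from where the row before left it, along the tool's axes as they then stand; what a row does not reach is not made up. A row lasts 1/8 s, in which the tool goes at most 62.5 mm and 10.7 degrees, less where a joint would pass 70% of its speed; a pose out of reach is approached as far as the arm can. A call with a gripper value outside its range is refused whole. The fingers move at their own pace and stop on an object; FORCE is the grip in N (left out, the last holds). Time passes only in rows, so rows that do not move let the fingers close. It gives the time, the measured TCP pose, the force and the opening at its end, in the units of the state.
- manip.observe(): the state, without advancing time (a new reading comes with each control period).
- viewer.capture(name): name is "scene" or "top" or "wrist"; returns the picture (384x512x3 uint8, red, green, blue); there is no depth.
- viewer.get_calibration(name): a dict with "fx", "fy", "cx", "cy" (pixels), "k1" (the pictures are not rectified: a ray, as slopes to the right and down, at radius r is drawn at 1 + k1 r^2 times it, then the intrinsics apply), "world_to_cam" (4x4, takes a point from world to camera coordinates); the wrist camera has in their place "mount" (4x4, takes a point from camera to tool coordinates, whose origin is the TCP and whose axes are the flange's). Camera axes: x right, y down, z forward; pixel columns grow to the right and rows downward; lengths in m; the calibration is good to about 2 mm. A picture is of the moment at which its call begins: read the wrist's pose just before it. get_calibration takes no time and is no camera call.
- job.close_job(): hands the job in, once; it reports no verdict.
The state is a dict: "time_s": time; "q": joint angles; "qvel": joint speeds; "joint_efforts": joint torques, N m; "position": TCP position; "eef_rot": TCP orientation; "wrist_force": force on the tool from outside, world axes, zero at the start; "torque": the same for the moment, N m; "opening": finger opening in m.
Only numpy, scipy, OpenCV 4.12 (cv2) and the standard library are available. Lean on these libraries where they do the work, as an engineer would, in place of code of your own. Each camera call takes 0.05 s, during which the arm holds its last target.

TASK

Pull the drawer of the small wooden chest well open by its brass handle, put every loose lipstick into the drawer and every loose bangle pair into the open red jewellery box, and push the drawer fully home. As the very last thing gently lower the jewellery box lid until it is fully shut, and do not disturb the carousel, the dish, the spectacle case or the hair clip.

Things in the scene. Friction and masses are not known exactly. Their poses are not given: they have to be found in the camera images.
- chest_drawer0 (a joint): slide of the drawer of the wooden chest, in m: 0 fully home, 0.149 fully open; it slides along the chest's -x, towards the robot, with about 1 N friction. The chest is fixed, 220 deep x 250 wide x 90 mm high, walls 12 mm, standing on the table with its drawer front towards the robot
- chest_drawer0_handle (a point): middle of the drawer's brass bar handle (moves with the drawer): a horizontal bar, 11 mm thick and 120 mm long along y, 35 mm out from the drawer front, 52 mm above the table and 38 mm below the chest's top. Axes: x points into the chest (pull along -x), y along the bar, z up
- drawer_floor (a point): centre of the drawer's inner floor, 22 mm above the table (moves with the drawer). Same axes as the handle. The drawer inside is 175 mm (x) by 208 mm (y) with walls 46 mm high (front panel 56 mm above the floor); with the drawer open by q the chest's front edge covers what lies beyond x = q - 0.094 in this frame. The handle is at x = -0.1435
- jbox: the red jewellery box, fixed to the table: open-topped, 170 (x) x 250 (y) x 60 mm high, walls and floor 6 mm. Origin at the centre of its underside; its front faces -x, the lid's hinge runs along y at the far rim (+x)
- jbox_in (a point): centre of the jewellery box's inner floor, 6 mm above the table; axes as the box. Inside 158 (x) x 238 mm (y), 54 mm deep
- jbox_lid (a joint): hinge angle of the jewellery box lid, rad: 0 shut, 1.57 upright, 1.9 fully back. The hinge is stiff (about 0.25 N m) and the lid stays where it is left
- jbox_lid_hinge (a point): middle of the lid's hinge line, on the box's far rim 60 mm above the table, at the lid's underside. Turns with the lid: when shut x points away from the robot, y along the hinge, z up; the lid reaches 170 mm from here along its own -x, is 250 mm wide and 8 mm thick (from z = 0 to z = 8 mm)
- jbox_lid_handle (a point): grip point of the brass knob on the lid's outer face, on the lid's middle, 140 mm from the hinge and 35 mm out from the outer face; knob head 28 mm across, its end 43 mm out
- lip_red: lipstick in a square case, 76 x 22 x 22 mm, lying on its side along its x axis: black bottom half (-x), brass band, red cap (+x). Origin at the centre of the face that is its underside at the start (should it roll over, 11 mm from its middle along its -z). May be absent
- lip_white: lipstick in a square case, 76 x 22 x 22 mm, lying on its side along its x axis: black bottom half (-x), brass band, white cap (+x). Origin at the centre of the face that is its underside at the start (should it roll over, 11 mm from its middle along its -z). May be absent
- lip_orange: lipstick in a square case, 76 x 22 x 22 mm, lying on its side along its x axis: black bottom half (-x), brass band, orange cap (+x). Origin at the centre of the face that is its underside at the start (should it roll over, 11 mm from its middle along its -z). May be absent
- bangle_emerald: stacked pair of emerald green glass bangles tied together as one ring, lying flat: outer diameter 69 mm, inner diameter 53 mm (8 mm wall), 18 mm high, small brass dots outside. Origin at the ring's centre at its underside, z is the ring's axis. May be absent
- bangle_amber: stacked pair of amber yellow glass bangles tied together as one ring, lying flat: outer diameter 69 mm, inner diameter 53 mm (8 mm wall), 18 mm high, small brass dots outside. Origin at the ring's centre at its underside, z is the ring's axis. May be absent
- bangle_rose: stacked pair of rose pink glass bangles tied together as one ring, lying flat: outer diameter 69 mm, inner diameter 53 mm (8 mm wall), 18 mm high, small brass dots outside. Origin at the ring's centre at its underside, z is the ring's axis. May be absent
- bangle_blue: stacked pair of deep blue glass bangles tied together as one ring, lying flat: outer diameter 69 mm, inner diameter 53 mm (8 mm wall), 18 mm high, small brass dots outside. Origin at the ring's centre at its underside, z is the ring's axis. May be absent
- carousel: bystander: clear and white plastic lipstick carousel, 132 mm across, 182 mm high. Origin at the centre of its underside
- dish: bystander: white porcelain soap-shaped dish, 130 x 90 x 24 mm. Origin at the centre of its underside
- spec_case: bystander: black spectacle case, 160 x 60 x 36 mm, long along its x. Origin at the centre of its underside
- hair_clip: bystander: chrome hair clip, 85 x 18 x 15 mm, long along its x. Origin at the centre of its underside

How it is judged:
By the outcome, as a careful person would: the job done as asked, in the order asked, and still so for the second after the job is handed in, with the robot touching nothing.
Of lip_red, lip_white, lip_orange only 2 to 3 are there at a start; the rules pass over those that are not, and their reading is None.
Of bangle_emerald, bangle_amber, bangle_rose, bangle_blue only 2 to 4 are there at a start; the rules pass over those that are not, and their reading is None.
At some moment in a run one of lip_red, lip_white, lip_orange, bangle_emerald, bangle_amber, bangle_rose, bangle_blue may be knocked a few centimetres aside while the robot is not near it.
Once in a run the grip may slacken for a moment while it holds something.
It also fails if it takes over 210 s, if anything falls off the work surface, if the arm or the gripper's body presses on something with over 40 N, if the wrist force passes 120 N, or if a joint passes its speed limit or range.

## Working session

There is one attempt and no reset: what is moved stays moved. The work goes in short steps, Python scripts to look and compute and a shell command to move; the robot and the scene stay as the last step left them, time stands still between calls to the robot, and variables do not carry over. Pictures are saved under pics/ and viewed, and the job is handed in when it is done.

```bash
ls; mkdir -p pics; cat > h.py <<'E'
from station import manip, viewer, job
import numpy as np, cv2
from scipy.spatial.transform import Rotation as R
def snap(name,fn,crop=None,s=1):
    st=manip.observe()
    im=viewer.capture(name)
    np.save('pics/'+fn+'.npy',im)
    if crop: im=im[crop[1]:crop[3],crop[0]:crop[2]]
    im=cv2.resize(im,None,fx=s,fy=s,interpolation=cv2.INTER_CUBIC)
    cv2.imwrite('pics/'+fn+'.png',im[:,:,::-1])
    return st
def crop(fn,out,c,s):
    im=np.load('pics/'+fn+'.npy')[c[1]:c[3],c[0]:c[2]]
    cv2.imwrite('pics/'+out+'.png',cv2.resize(im,None,fx=s,fy=s,interpolation=cv2.INTER_CUBIC)[:,:,::-1])
def cam(name,st=None):
    c=viewer.get_calibration(name)
    if name=='wrist':
        T=np.eye(4);T[:3,:3]=R.from_euler('xyz',st['eef_rot'],degrees=True).as_matrix();T[:3,3]=st['position']
        return c,T@np.array(c['mount'])
    return c,np.linalg.inv(np.array(c['world_to_cam']))
def pix(name,uv,z,st=None):
    c,T=cam(name,st)
    d=np.array([(uv[0]-c['cx'])/c['fx'],(uv[1]-c['cy'])/c['fy']])
    r=d.copy()
    for _ in range(20): r=d/(1+c['k1']*(r@r))
    ray=T[:3,:3]@np.array([r[0],r[1],1]);o=T[:3,3]
    return o+ray*(z-o[2])/ray[2]
def proj(name,p,st=None):
    c,T=cam(name,st)
    q=np.linalg.inv(T)@np.append(p,1);r=q[:2]/q[2]
    r=r*(1+c['k1']*(r@r))
    return r[0]*c['fx']+c['cx'],r[1]*c['fy']+c['cy']
E
python3 - <<'E'
from h import *
print(manip.observe())
snap('top','t0',s=1.5);snap('scene','s0',s=1.5)
for n in('top','scene','wrist'):print(n,viewer.get_calibration(n))
E
```

```text
pics
{'time_s': 0.0, 'q': array([ 6.80848252e+01,  1.77058752e+01,  9.36911290e+01, -1.03769294e-04,
        6.87381326e+01, -3.99550788e+00]), 'qvel': array([-0.07703491,  0.0882009 ,  0.0063128 , -0.04637025, -0.02063003,
       -0.01135443]), 'joint_efforts': array([ 4.59922994e-04, -4.15257168e+01, -2.76660562e+01, -5.43405270e-05,
        1.03346980e-02, -4.27106670e-06]), 'position': array([0.19201199, 0.59382699, 0.20491889]), 'eef_rot': array([-1.79865185e+02, -9.31970671e-03,  1.62080360e+02]), 'wrist_force': array([-0.84185574,  0.43525019, -0.28768605]), 'torque': array([0.01205194, 0.0450305 , 0.04251671]), 'opening': 0.0854061482637668}
top {'fx': 488.0954908108972, 'fy': 488.0954908108972, 'cx': 260.19104217537307, 'cy': 190.08955412199288, 'k1': 0.04495936993766518, 'world_to_cam': array([[-1.07934931e-02, -9.99936861e-01,  3.12630095e-03,
         1.49033369e-03],
       [-9.95874430e-01,  1.04678316e-02, -9.01362526e-02,
         5.78488786e-01],
       [ 9.00978359e-02, -4.08628820e-03, -9.95924536e-01,
         1.64728276e+00],
       [ 0.00000000e+00,  0.00000000e
[... 241 characters left out ...]
0.0022224 ,  0.45146655],
       [ 0.54311871,  0.6350597 , -0.54929158, -0.27826726],
       [-0.35498993, -0.41917577, -0.8356278 ,  1.25515645],
       [ 0.        ,  0.        ,  0.        ,  1.        ]])}
wrist {'fx': 321.55990747913705, 'fy': 321.55990747913705, 'cx': 261.8232039554773, 'cy': 196.30475905500975, 'k1': -0.039565770959989664, 'mount': array([[-3.34657312e-04, -9.46409060e-01, -3.22970244e-01,
         8.38544040e-02],
       [ 9.99999835e-01, -1.65607088e-04, -5.50902789e-04,
         1.06946953e-04],
       [ 4.67893230e-04, -3.22970375e-01,  9.46408959e-01,
        -1.66507128e-01],
       [ 0.00000000e+00,  0.00000000e+00,  0.00000000e+00,
         1.00000000e+00]])}
```

View pics/t0.png

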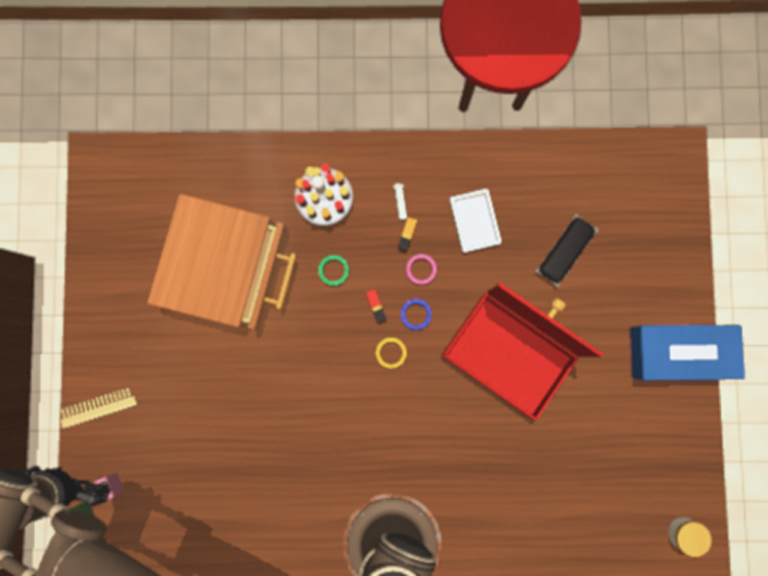

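View pics/s0.png

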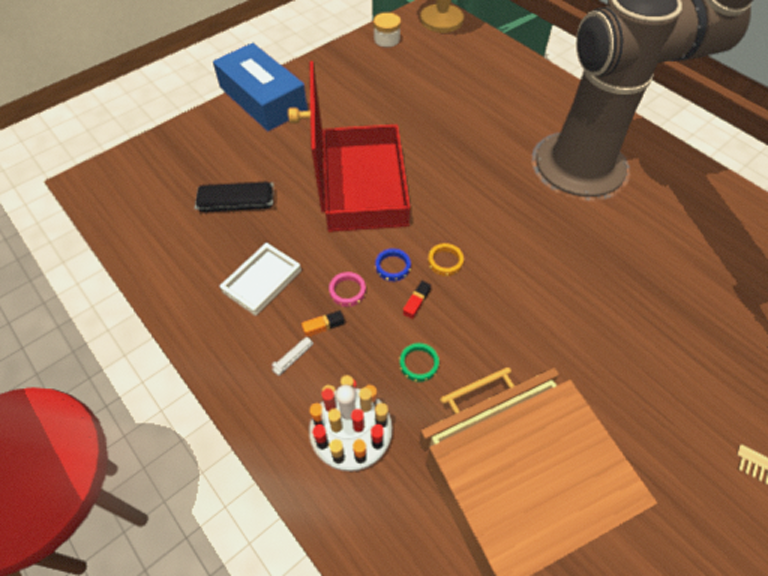

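```bash
python3 - <<'E'
from h import *
crop('t0','t0a',(90,110,220,230),6)
crop('t0','t0b',(190,110,420,290),3.4)
E
```

```text
(no output)
```

View pics/t0a.png

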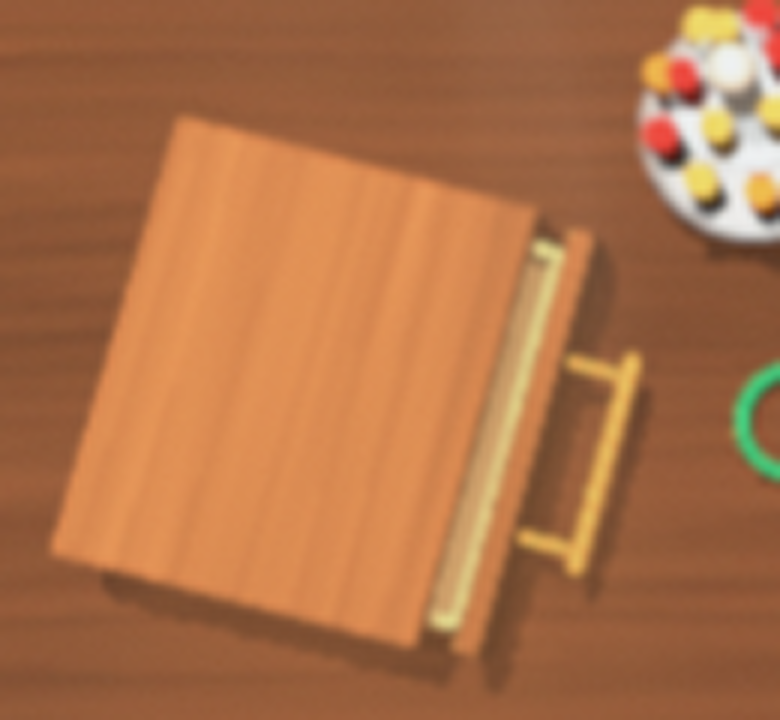

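View pics/t0b.png

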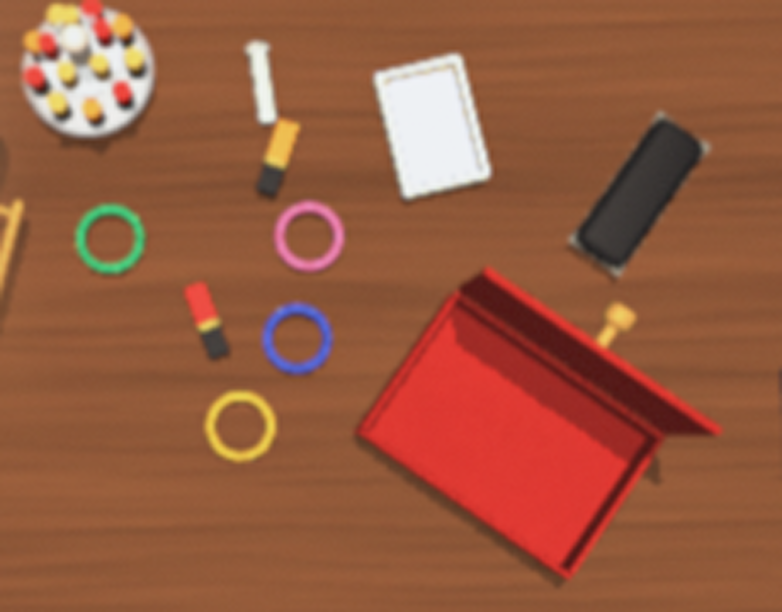

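```bash
python3 - <<'E'
from h import *
A=lambda u,v:(90+(u+.5)/6-.5,110+(v+.5)/6-.5)
B=lambda u,v:(190+(u+.5)/3.4-.5,110+(v+.5)/3.4-.5)
def P(n,uv,z):
    p=pix('top',uv,z);print(n,p.round(4));return p
c=[P('chest',A(*x),.09) for x in[(180,118),(536,210),(416,648),(52,553)]]
h1=P('h1',A(632,355),.052);h2=P('h2',A(575,572),.052)
f1=P('f1',A(582,232),.078);f2=P('f2',A(468,655),.078)
# fit chest axes
y=(c[0]-c[3])/np.linalg.norm(c[0]-c[3]);y2=(c[1]-c[2]);print(np.linalg.norm(c[0]-c[3]),np.linalg.norm(y2),np.linalg.norm(c[0]-c[1]))
print('yaw from y',np.degrees(np.arctan2(y[1],y[0]))-90,np.degrees(np.arctan2(y2[1],y2[0]))-90)
d=h1-h2;print('handle',(h1+h2)/2,np.linalg.norm(d),np.degrees(np.arctan2(d[1],d[0]))-90)
for n,a in dict(g=(110,239),p=(309,236),b=(297,339),y=(240,426)).items():P(n,B(*a),.018)
P('red cap',B(195,284),.022);P('red bot',B(216,356),.022)
P('or cap',B(288,122),.022);P('or bot',B(267,194),.022)
bx=[P('box',B(*x),.06) for x in[(358,432),(566,578),(658,438),(457,294)]]
P('knob',B(620,318),.18)
P('clip',B(258,42),.015);P('clip',B(266,122),.015)
E
```

```text
chest [0.7802 0.4598 0.09  ]
chest [0.7271 0.2636 0.09  ]
chest [0.4859 0.3279 0.09  ]
chest [0.54   0.5256 0.09  ]
h1 [0.651  0.2155 0.052 ]
h2 [0.5287 0.2473 0.052 ]
f1 [0.7167 0.24   0.078 ]
f2 [0.4821 0.3018 0.078 ]
0.2490925613133869 0.2496637659400179 0.2032169708707497
yaw from y -105.32565795374242 -104.91591126964242
handle [0.58985118 0.23139665 0.052     ] 0.1262655023148232 -104.54661497997392
g [0.6157 0.1267 0.018 ]
p [ 0.6167 -0.0753  0.018 ]
b [ 0.5122 -0.0617  0.018 ]
y [ 0.4254 -0.0032  0.018 ]
red cap [0.5687 0.0407 0.022 ]
red bot [0.4958 0.0202 0.022 ]
or cap [ 0.7333 -0.0554  0.022 ]
or bot [ 0.6596 -0.0331  0.022 ]
box [ 0.4184 -0.1185  0.06  ]
box [ 0.2758 -0.3174  0.06  ]
box [ 0.4098 -0.4112  0.06  ]
box [ 0.5529 -0.2185  0.06  ]
knob [ 0.5202 -0.3501  0.18  ]
clip [ 0.818  -0.0259  0.015 ]
clip [ 0.7348 -0.0332  0.015 ]
```

```bash
cat >> h.py <<'E'
def go(p,yaw=None,cmd=None):
    """rows to reach p: prints spin (rad) and travel in the tool frame after the spin"""
    st=manip.observe();cur=st['eef_rot'][2];ps=np.array(st['position'])
    if yaw is None: yaw=cur
    dy=(cur-yaw+90)%180-90
    y1=np.radians(cur-dy)
    q1=np.degrees(np.arctan2(p[1],p[0]));q6=(q1+90-np.degrees(y1)+180)%360-180
    d=np.array(p)-ps
    x=np.array([np.cos(y1),np.sin(y1)]);y=np.array([np.sin(y1),-np.cos(y1)])
    t=np.array([d[:2]@x,d[:2]@y,-d[2]])*1000
    print('t',st['time_s'],'pos',ps.round(4),'yaw',round(cur,1),'spin rad',round(np.radians(dy),3),'travel mm',t.round(1),'dist',round(np.linalg.norm(t)),'q6 then',round(q6),'F',np.round(st['wrist_force'],1),'op',round(st['opening']*1000,1))
E
python3 -c "
from h import *
go((.590,.231,.15),165)"
```

```text
t 0.1 pos [0.192  0.5939 0.205 ] yaw 162.1 spin rad -0.051 travel mm [-478.3 -247.5   55. ] dist 541 q6 then -54 F [-0.1  0.   0.5] op 85.4
```

```bash
python3 -m creep '{"travel":[[0,0,0],[-20,-10,0],[-40,-20,0],[-48,-25,0],[-48,-25,0],[-48,-25,0],[-48,-25,0],[-48,-25,0],[-48,-25,0],[-48,-25,0],[-48,-25,0],[-34,-17,0]],"spin":[-0.05,0,0,0,0,0,0,0,0,0,0,0],"gripper":[24,24,24,24,24,24,24,24,24,24,24,24]}' 40
python3 - <<'E'
from h import *
go((.590,.231,.10),165)
st=snap('wrist','w1',s=1.5)
import pickle;pickle.dump(st,open('pics/w1.pkl','wb'))
E
```

```text
time_s: 1.6
position: [0.5912, 0.2284, 0.2059]
eef_rot: [-179.9, 0.0, 164.8]
wrist_force: [1.3, -0.2, 0.2]
opening: 0.0241
t 1.6 pos [0.5912 0.2284 0.2059] yaw 164.8 spin rad -0.004 travel mm [  1.8   2.2 105.9] dist 106 q6 then -54 F [ 1.3 -0.2  0.2] op 24.1
```

View pics/w1.png

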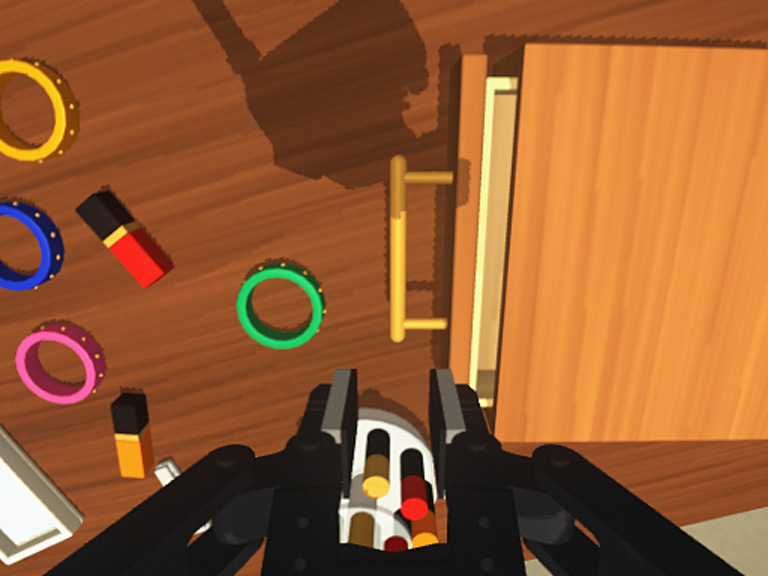

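```bash
python3 - <<'E'
from h import *
import pickle;st=pickle.load(open('pics/w1.pkl','rb'))
W=lambda u,v:((u+.5)/1.5-.5,(v+.5)/1.5-.5)
P=lambda n,u,v,z:print(n,pix('wrist',W(u,v),z,st).round(4))
P('bar',399,160,.052);P('bar',398,338,.052)
P('panel top',472,56,.078)
P('green',281,306,.018);P('pink',60,362,.018)
P('redcap',155,277,.022);P('redbot',95,202,.022)
P('orcap',135,476,.022);P('orbot',127,398,.022)
print('carousel',pix('top',(322/1.5,195/1.5),.17))
E
```

```text
bar [0.5285 0.2493 0.052 ]
bar [0.6487 0.2162 0.052 ]
panel top [0.4832 0.3032 0.078 ]
green [0.6129 0.1311 0.018 ]
pink [ 0.6112 -0.0652  0.018 ]
redcap [0.5639 0.0466 0.022 ]
redbot [0.499  0.0269 0.022 ]
orcap [ 0.7309 -0.0505  0.022 ]
orbot [ 0.6554 -0.0215  0.022 ]
carousel [0.75782207 0.13786246 0.17      ]
```

```bash
python3 -c "
from h import *
go((.5886,.2328,.034),165)"
```

```text
t 1.65 pos [0.5948 0.2251 0.206 ] yaw 164.7 spin rad -0.006 travel mm [  7.9   5.8 172. ] dist 172 q6 then -53 F [ 1.9 -0.8  0.8] op 24.1
```

```bash
python3 -m creep '{"travel":[[8,6,20],[0,0,40],[0,0,30],[0,0,0],[0,0,0]],"spin":[-0.005,0,0,0,0],"gripper":[24,24,24,24,24]}'
python3 -c "
from h import *
go((.5886,.2328,.034),165)"
```

```text
time_s: 2.28
position: [0.5844, 0.2395, 0.1172]
eef_rot: [180.0, 0.1, 165.2]
wrist_force: [0.1, -0.2, 1.3]
opening: 0.0239
t 2.275 pos [0.5844 0.2395 0.1172] yaw 165.2 spin rad 0.003 travel mm [-5.8 -5.4 83.2] dist 84 q6 then -53 F [ 0.1 -0.2  1.3] op 23.9
```

```bash
python3 -m creep '{"travel":[[0,0,0],[0,0,0]],"spin":[0,0],"gripper":[24,24]}'
python3 -c "
from h import *
go((.5886,.2328,.034),165)"
```

```text
time_s: 2.52
position: [0.5846, 0.2402, 0.1178]
eef_rot: [179.9, 0.1, 165.2]
wrist_force: [1.0, -0.2, 0.1]
opening: 0.0241
t 2.525 pos [0.5846 0.2402 0.1178] yaw 165.2 spin rad 0.004 travel mm [-5.7 -6.1 83.8] dist 84 q6 then -53 F [ 1.  -0.2  0.1] op 24.1
```

```bash
python3 -m creep '{"travel":[[-6,-6,0],[0,0,0],[0,0,30],[0,0,30],[0,0,24],[0,0,0],[0,0,0]],"spin":[0,0,0,0,0,0,0],"gripper":[24,24,24,24,24,24,24]}'
python3 -c "
from h import *
go((.5886,.2328,.034),165)"
```

```text
time_s: 3.4
position: [0.5887, 0.2327, 0.033]
eef_rot: [180.0, 0.1, 165.2]
wrist_force: [-0.3, 0.4, 0.3]
opening: 0.0239
t 3.4 pos [0.5887 0.2327 0.033 ] yaw 165.2 spin rad 0.004 travel mm [ 0.1  0.1 -1. ] dist 1 q6 then -53 F [-0.3  0.4  0.3] op 23.9
```

Close and pull 82 mm (tool −y).

```bash
python3 -m creep '{"travel":[[0,0,0],[0,0,0],[0,0,0],[0,0,0],[0,-6,0],[0,-14,0],[0,-16,0],[0,-16,0],[0,-16,0],[0,-14,0],[0,0,0],[0,0,0]],"spin":[0,0,0,0,0,0,0,0,0,0,0,0],"gripper":[5,5,5,5,5,5,5,5,5,5,5,5]}' 50
python3 - <<'E'
from h import *
go((.5886,.2328,.034),165)
snap('top','t1',(90,110,290,230),4)
E
```

```text
time_s: 4.9
position: [0.5673, 0.1533, 0.0323]
eef_rot: [180.0, 0.0, 165.2]
wrist_force: [-0.7, 0.9, 0.6]
opening: 0.0046
t 4.9 pos [0.5673 0.1533 0.0323] yaw 165.2 spin rad 0.004 travel mm [-0.  82.3 -1.7] dist 82 q6 then -53 F [-0.7  0.9  0.6] op 4.6
```

View pics/t1.png

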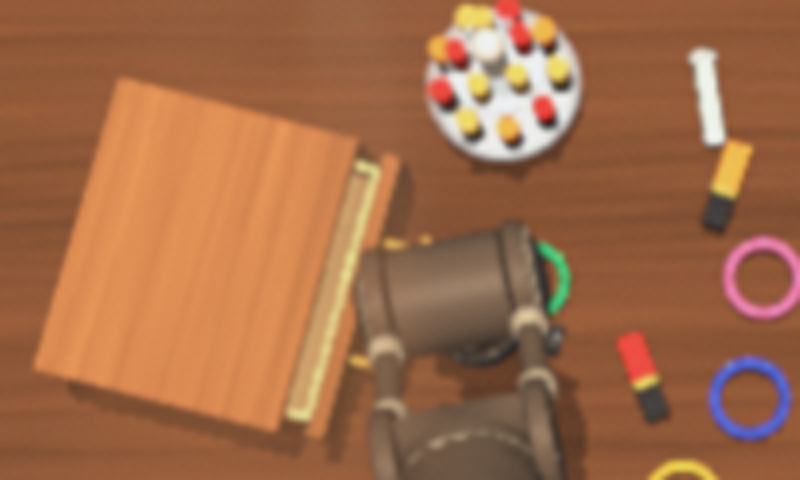

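```bash
python3 - <<'E'
from h import *
snap('wrist','w2',s=1.5)
E
```

```text
(no output)
```

View pics/w2.png

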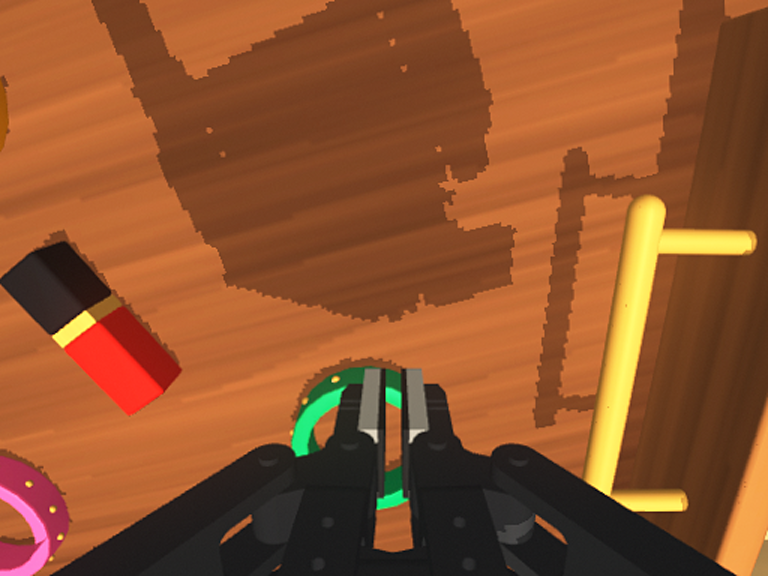

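```bash
python3 - <<'E'
from h import *
import pickle
st=manip.observe()
W=lambda u,v:((u+.5)/1.5-.5,(v+.5)/1.5-.5)
for z in(.03,.04,.052,.06):
  print(z,pix('wrist',W(648,202),z,st).round(4),pix('wrist',W(399,160),z,pickle.load(open('pics/w1.pkl','rb'))).round(4))
print(pix('wrist',W(610,400),.052,st).round(4))
E
```

```text
0.03 [0.5315 0.2558 0.03  ] [0.5298 0.2492 0.03  ]
0.04 [0.5288 0.251  0.04  ] [0.5292 0.2492 0.04  ]
0.052 [0.5256 0.2453 0.052 ] [0.5285 0.2493 0.052 ]
0.06 [0.5234 0.2414 0.06  ] [0.5281 0.2493 0.06  ]
[0.5919 0.2261 0.052 ]
```

```bash
python3 -m creep '{"travel":[[0,0,-30],[0,0,-40],[0,20,-20],[0,40,0],[0,20,0],[0,0,0],[0,0,0],[0,0,0]],"spin":[0,0,0,0,0,0,0,0],"gripper":[24,24,24,24,24,24,24,24]}'
python3 - <<'E'
from h import *
st=snap('wrist','w3',s=1.5)
go((.5886,.2328,.034),165)
print(np.array(proj('wrist',st['position'],st))*1.5)
W=lambda u,v:((u+.5)/1.5-.5,(v+.5)/1.5-.5)
import pickle;pickle.dump(st,open('pics/w3.pkl','wb'))
E
```

```text
time_s: 6.0
position: [0.5867, 0.2294, 0.1215]
eef_rot: [-179.9, -0.1, 165.2]
wrist_force: [0.4, 0.9, 0.4]
opening: 0.0238
t 6.05 pos [0.587  0.2295 0.1217] yaw 165.2 spin rad 0.003 travel mm [-0.7  3.6 87.7] dist 88 q6 then -53 F [-0.5  0.3 -0. ] op 24.0
[392.65863643 361.22534754]
```

View pics/w3.png

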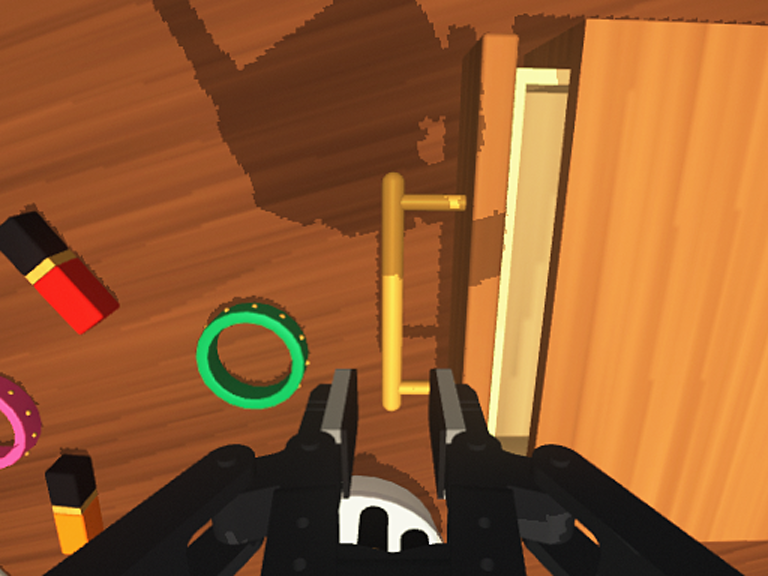

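```bash
python3 -m creep '{"travel":[[0,0,30],[0,0,30],[0,0,26],[0,0,0],[0,0,0],[0,0,0]],"spin":[0,0,0,0,0,0],"gripper":[24,24,24,24,24,24]}'
python3 - <<'E'
from h import *
st=snap('wrist','w4',s=1.5)
go((.5886,.2328,.034),165)
E
```

```text
time_s: 6.8
position: [0.5889, 0.2309, 0.038]
eef_rot: [179.9, 0.2, 165.2]
wrist_force: [-0.0, 0.3, 0.6]
opening: 0.0239
t 6.85 pos [0.5887 0.2309 0.0379] yaw 165.2 spin rad 0.004 travel mm [0.6 1.8 3.9] dist 4 q6 then -53 F [0.4 0.3 0.4] op 24.0
```

View pics/w4.png

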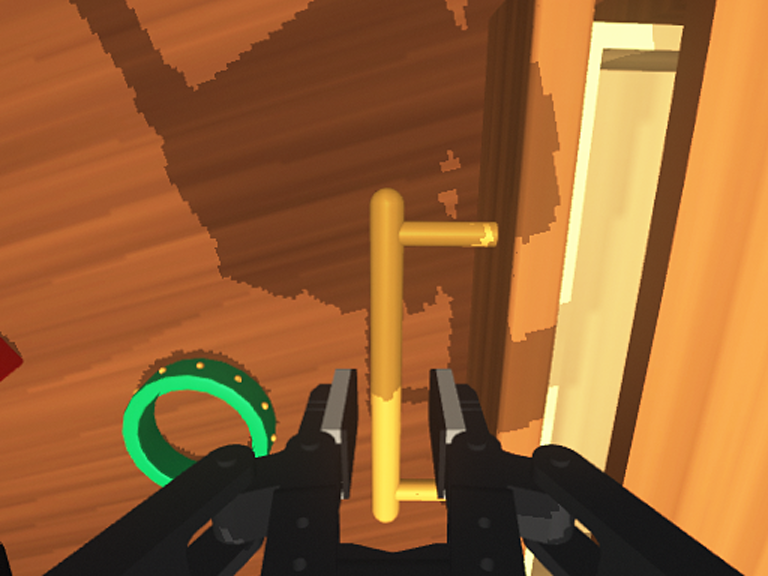

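```bash
python3 -m creep '{"travel":[[0,0,4],[0,0,0],[0,0,0],[0,0,0],[0,0,0],[0,0,0],[0,0,0]],"spin":[0,0,0,0,0,0,0],"gripper":[5,5,5,5,5,5,5]}' 60
python3 - <<'E'
from h import *
st=snap('wrist','w5',s=1.5)
E
```

```text
time_s: 7.72
position: [0.5879, 0.2307, 0.0325]
eef_rot: [180.0, 0.1, 165.2]
wrist_force: [1.5, 0.5, 3.4]
opening: 0.005
```

View pics/w5.png

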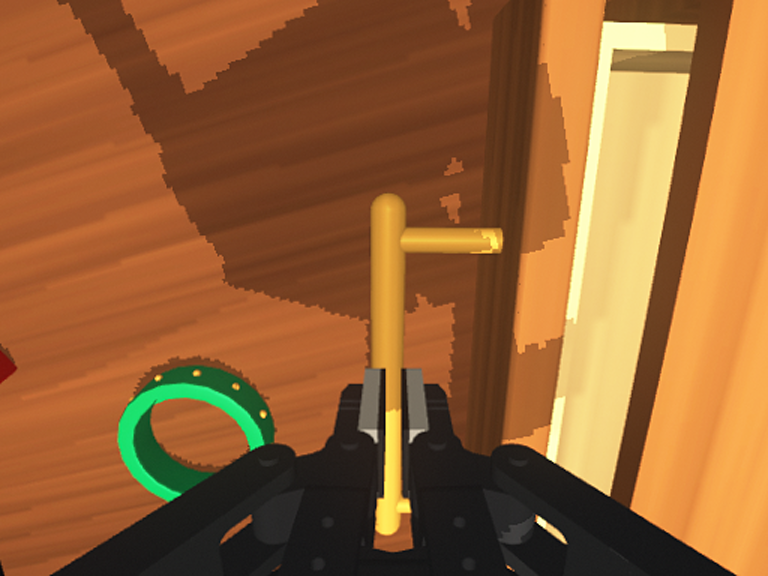

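```bash
python3 - <<'E'
from h import *
import pickle
st3=pickle.load(open('pics/w3.pkl','rb'));st4=dict(st3);st4['position']=np.array([.5888,.2309,.0379]);st4['eef_rot']=[179.95,.1,165.2]
st5=dict(st4);st5['position']=np.array([.5879,.2307,.0325])
W=lambda u,v:((u+.5)/1.5-.5,(v+.5)/1.5-.5)
T=lambda u,v:(90+(u+.5)/6-.5,110+(v+.5)/6-.5)
for z in(.0,.02,.03,.04,.052):
  print(z,[pix('wrist',W(*p),z,s).round(4)[:2] for p,s in(((393,177),st3),((387,192),st4),((388,198),st5))],pix('top',T(576,572),z).round(4)[:2])
# panel top inner corner
print([proj('wrist',st['position'],st) for st in(st3,)])
E
```

```text
0.0 [array([0.5303, 0.2442]), array([0.5307, 0.2437]), array([0.5317, 0.2435])] [0.5319 0.2544]
0.02 [array([0.5287, 0.2446]), array([0.5284, 0.2446]), array([0.5291, 0.2444])] [0.5307 0.2515]
0.03 [array([0.5278, 0.2449]), array([0.5273, 0.245 ]), array([0.5279, 0.2448])] [0.5301 0.25  ]
0.04 [array([0.527 , 0.2451]), array([0.5262, 0.2454]), array([0.5266, 0.2453])] [0.5295 0.2485]
0.052 [array([0.5259, 0.2454]), array([0.5248, 0.2459]), array([0.5251, 0.2458])] [0.5287 0.2467]
[(np.float64(261.77427368951265), np.float64(240.81942309198223))]
```

```bash
python3 - <<'E'
from h import *
import pickle
st3=pickle.load(open('pics/w3.pkl','rb'));st4=dict(st3);st4['position']=np.array([.5888,.2309,.0379]);st4['eef_rot']=[179.95,.1,165.2]
W=lambda u,v:((u+.5)/1.5-.5,(v+.5)/1.5-.5)
for z in(.0,.02,.03,.04,.052,.06):
  r=[]
  for s,a,b,c,d in((st3,(393,173),(391,411),0,0),(st4,(387,188),(386,522),(371,240),(404,240))):
    r.append(np.linalg.norm(pix('wrist',W(*a),z,s)-pix('wrist',W(*b),z,s)))
    if c: r.append(np.linalg.norm(pix('wrist',W(*c),z,s)-pix('wrist',W(*d),z,s)))
  print(z,np.round(r,4))
E
```

```text
0.0 [0.1595 0.1768 0.0142]
0.02 [0.1484 0.1595 0.0128]
0.03 [0.1429 0.1508 0.0121]
0.04 [0.1374 0.1421 0.0114]
0.052 [0.1307 0.1318 0.0106]
0.06 [0.1263 0.1248 0.01  ]
```

```bash
python3 - <<'E'
from h import *
st=manip.observe();p=np.array(st['position']);Rm=R.from_euler('xyz',st['eef_rot'],degrees=True).as_matrix()
print(p,st['opening'])
for x in(60,30,11,0,-11,-40,-60):
  for z in(0,-19,-30): print(x,z,np.round(np.array(proj('wrist',p+Rm@np.array([x/1000,0,z/1000]),st))*1.5),end=' ')
  print()
E
```

```text
[0.5878294  0.23065607 0.03251486] 0.005118781938281876
60 0 [393. 204.] 60 -19 [393. 212.] 60 -30 [393. 219.] 
30 0 [393. 287.] 30 -19 [393. 305.] 30 -30 [393. 317.] 
11 0 [393. 335.] 11 -19 [393. 357.] 11 -30 [393. 373.] 
0 0 [393. 361.] 0 -19 [393. 386.] 0 -30 [393. 403.] 
-11 0 [393. 387.] -11 -19 [393. 414.] -11 -30 [393. 432.] 
-40 0 [393. 449.] -40 -19 [393. 480.] -40 -30 [393. 501.] 
-60 0 [393. 488.] -60 -19 [393. 522.] -60 -30 [393. 545.]
```

```bash
python3 -m creep '{"travel":[[0,0,-6],[0,0,0],[0,0,0],[0,0,8],[0,0,8],[0,0,6],[0,0,4],[0,0,0],[0,0,0]],"spin":[0,0,0,0,0,0,0,0,0],"gripper":[24,24,24,24,24,24,24,24,24]}'
python3 -m creep '{"travel":[[0,0,0],[0,0,0],[0,0,0],[0,0,0],[0,0,0],[0,0,0]],"spin":[0,0,0,0,0,0],"gripper":[5,5,5,5,5,5]}' 50
python3 - <<'E'
from h import *
st=snap('wrist','w6',s=1.5)
E
```

```text
time_s: 8.9
position: [0.5876, 0.2307, 0.0123]
eef_rot: [180.0, 0.0, 165.2]
wrist_force: [0.2, -0.4, 1.1]
opening: 0.0242
time_s: 9.65
position: [0.5877, 0.2307, 0.0127]
eef_rot: [180.0, 0.0, 165.2]
wrist_force: [-1.5, -1.6, 4.2]
opening: 0.0088
```

View pics/w6.png

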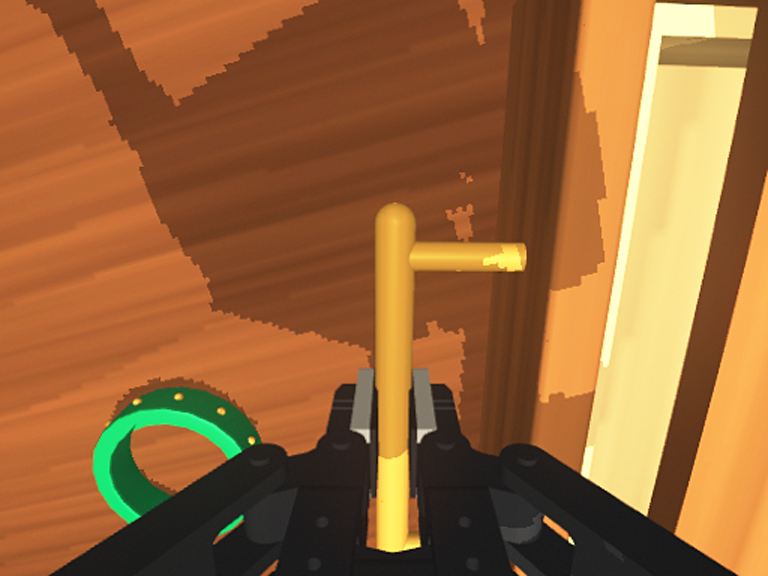

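```bash
python3 -m creep '{"travel":[[0,-4,0],[0,-10,0],[0,-14,0],[0,-14,0],[0,-14,0],[0,-14,0],[0,-10,0],[0,-2,0],[0,0,0],[0,0,0]],"spin":[0,0,0,0,0,0,0,0,0,0],"gripper":[5,5,5,5,5,5,5,5,5,5]}' 50
python3 - <<'E'
from h import *
st=snap('wrist','w7',s=1.5)
snap('top','t2',(90,110,290,230),4)
E
```

```text
time_s: 10.95
position: [0.5656, 0.1503, 0.0126]
eef_rot: [-179.9, -0.1, 165.2]
wrist_force: [-2.6, -0.7, 8.7]
opening: 0.0093
```

View pics/w7.png

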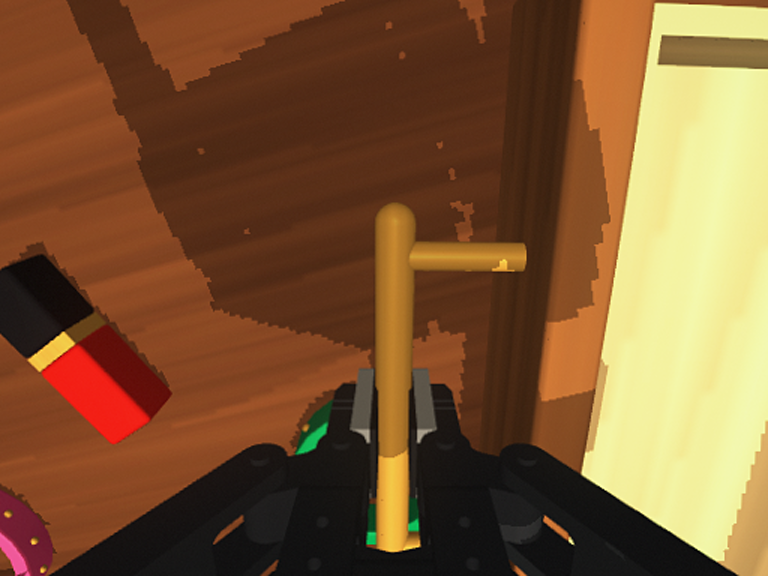

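View pics/t2.png

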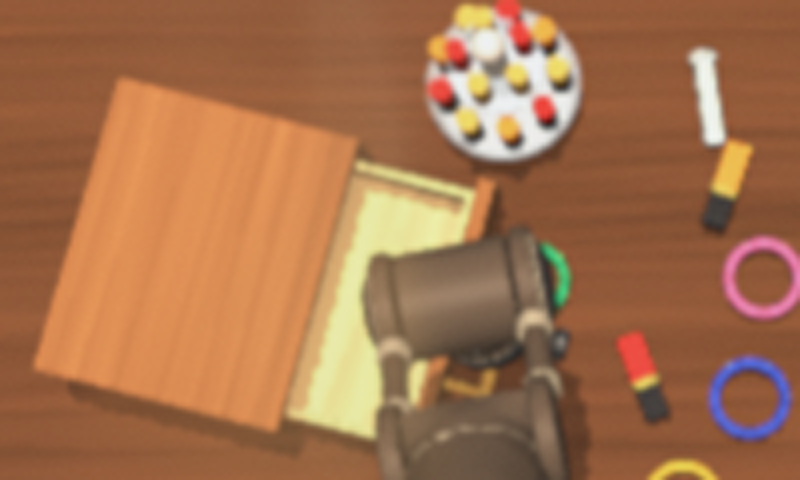

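```bash
python3 -m creep '{"travel":[[0,0,0],[0,0,0],[0,0,-15],[0,0,-30],[0,0,-50],[0,-20,-50],[0,-40,-30],[0,-50,-10],[0,-20,0],[0,0,0],[0,0,0],[0,0,0]],"spin":[0,0,0,0,0,0,0,0,0,0,0,0],"gripper":[24,24,24,24,24,60,85,85,85,85,85,85]}'
python3 - <<'E'
from h import *
import pickle
st=snap('wrist','w8',s=1.5);pickle.dump(st,open('pics/w8.pkl','wb'));print(st['position'],st['eef_rot'])
E
```

```text
time_s: 12.55
position: [0.5333, 0.0268, 0.1965]
eef_rot: [180.0, -0.1, 165.3]
wrist_force: [-0.3, 0.5, 0.5]
opening: 0.0847
[0.53326762 0.02678898 0.19649232] [ 1.79989215e+02 -6.63475258e-02  1.65310819e+02]
```

View pics/w8.png

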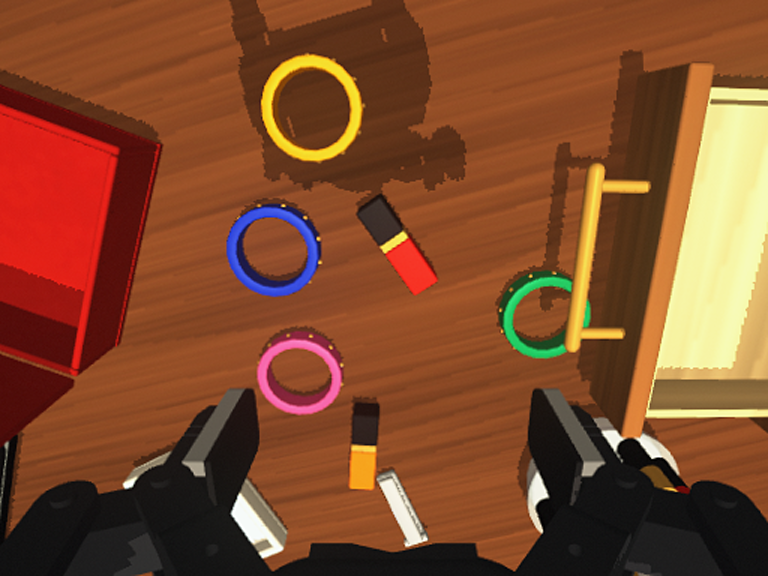

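```bash
python3 - <<'E'
from h import *
import pickle;st=pickle.load(open('pics/w8.pkl','rb'))
W=lambda u,v:((u+.5)/1.5-.5,(v+.5)/1.5-.5)
P=lambda n,u,v,z:print(n,pix('wrist',W(u,v),z,st).round(4))
P('yel',311,107,.018);P('blue',274,250,.018);P('pink',300,375,.018);P('green',546,316,.018)
P('redcap',425,283,.022);P('redbot',369,206,.022)
P('orcap',363,488,.022);P('orbot',367,404,.022)
P('panel',703,65,.078);P('panel',634,432,.078)
P('bar',597,168,.052);P('bar',573,348,.052)
P('boxcorner',160,145,.06)
B=lambda u,v:(190+(u+.5)/3.4-.5,110+(v+.5)/3.4-.5)
x=np.array([.812,-.584])
for z in(.15,.2,.23):
  for b in((487,270),(718,432)):
    p=pix('top',B(*b),z);print(z,p,'beyond hinge',(p[:2]-[.4813,-.3148])@x)
E
```

```text
yel [ 0.423  -0.0012  0.018 ]
blue [ 0.5101 -0.0575  0.018 ]
pink [ 0.6127 -0.0713  0.018 ]
green [0.6125 0.1278 0.018 ]
redcap [0.5617 0.0438 0.022 ]
redbot [0.4964 0.019  0.022 ]
orcap [ 0.7299 -0.0519  0.022 ]
orbot [ 0.6497 -0.0256  0.022 ]
panel [0.4603 0.2222 0.078 ]
panel [0.6874 0.1611 0.078 ]
bar [0.5056 0.1672 0.052 ]
bar [0.626 0.135 0.052]
boxcorner [ 0.4231 -0.0907  0.06  ]
0.15 [ 0.56812433 -0.23480316  0.15      ] beyond hinge 0.023783201557832246
0.15 [ 0.41583056 -0.44364245  0.15      ] beyond hinge 0.022082808917950038
0.2 [ 0.56357316 -0.22712286  0.2       ] beyond hinge 0.015602350924386924
0.2 [ 0.41621531 -0.42919355  0.2       ] beyond hinge 0.013957068947931191
0.23 [ 0.56084245 -0.22251468  0.23      ] beyond hinge 0.01069384054431973
0.23 [ 0.41644616 -0.42052422  0.23      ] beyond hinge 0.009081624965919884
```

```bash
python3 -c "
from h import *
go((.530,.031,.03),199)"
```

```text
t 12.6 pos [0.5332 0.0267 0.1965] yaw 165.3 spin rad -0.588 travel mm [  1.7   5.1 166.5] dist 167 q6 then -106 F [ 0.9 -0.5  0.7] op 85.2
```

```bash
python3 -m creep '{"travel":[[0,0,20],[0,0,30],[0,0,40],[0,0,40],[2,5,20],[0,0,0],[0,0,0],[0,0,0]],"spin":[-0.15,-0.15,-0.15,-0.14,0,0,0,0],"gripper":[42,42,42,42,42,42,42,42]}'
python3 - <<'E'
from h import *
go((.530,.031,-.02),199)
st=snap('wrist','w9',s=1.5)
E
```

```text
time_s: 13.6
position: [0.5314, 0.0297, 0.0487]
eef_rot: [-179.9, 0.2, -161.0]
wrist_force: [-0.4, -0.6, -0.5]
opening: 0.042
t 13.6 pos [0.5314 0.0297 0.0487] yaw -161.0 spin rad 0.001 travel mm [ 1.   1.7 68.7] dist 69 q6 then -106 F [-0.4 -0.6 -0.5] op 42.0
```

View pics/w9.png

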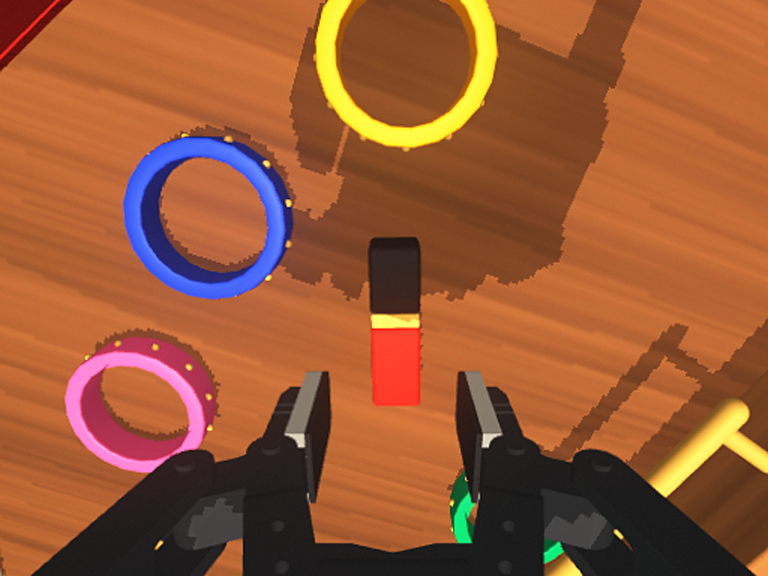

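```bash
python3 -m creep '{"travel":[[1,2,20],[0,0,20],[0,0,12],[0,0,8],[0,0,4],[0,0,0],[0,0,0]],"spin":[0,0,0,0,0,0,0],"gripper":[42,42,42,42,42,42,42]}'
python3 - <<'E'
from h import *
st=snap('wrist','w10',s=1.5)
E
```

```text
time_s: 14.52
position: [0.5287, 0.0312, -0.0164]
eef_rot: [-180.0, 0.0, -161.0]
wrist_force: [-0.2, 0.0, 0.5]
opening: 0.042
```

View pics/w10.png

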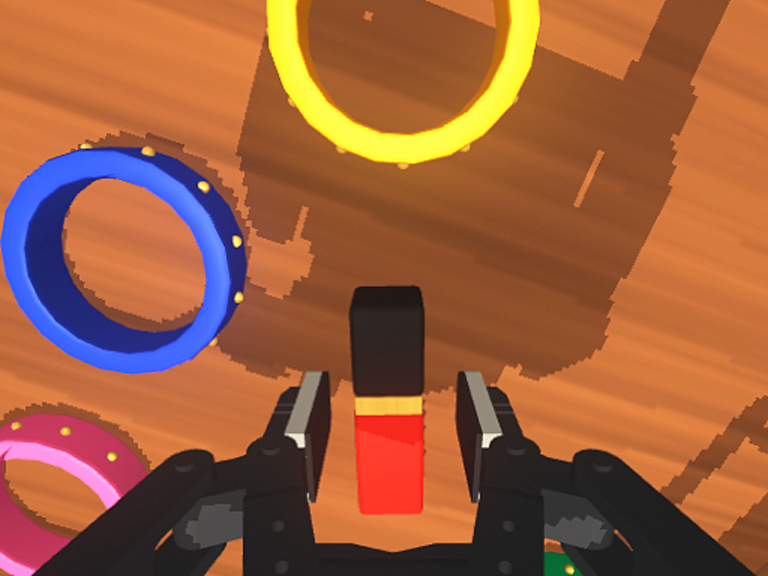

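```bash
python3 -m creep '{"travel":[[0,0,5],[0,0,0],[0,0,0],[0,0,0],[0,0,0],[0,0,0],[0,0,0]],"spin":[0,0,0,0,0,0,0],"gripper":[42,42,14,14,14,14,14]}' 40
python3 - <<'E'
from h import *
st=snap('wrist','w11',s=1.5)
go((.530,.031,-.02),199)
E
```

```text
time_s: 15.45
position: [0.5284, 0.0312, -0.0217]
eef_rot: [-180.0, 0.0, -161.0]
wrist_force: [0.2, 0.8, 0.9]
opening: 0.0212
t 15.5 pos [ 0.5284  0.0312 -0.0217] yaw -161.0 spin rad 0.001 travel mm [-1.4 -0.7 -1.7] dist 2 q6 then -106 F [ 0.8 -0.2  1.7] op 21.5
```

View pics/w11.png

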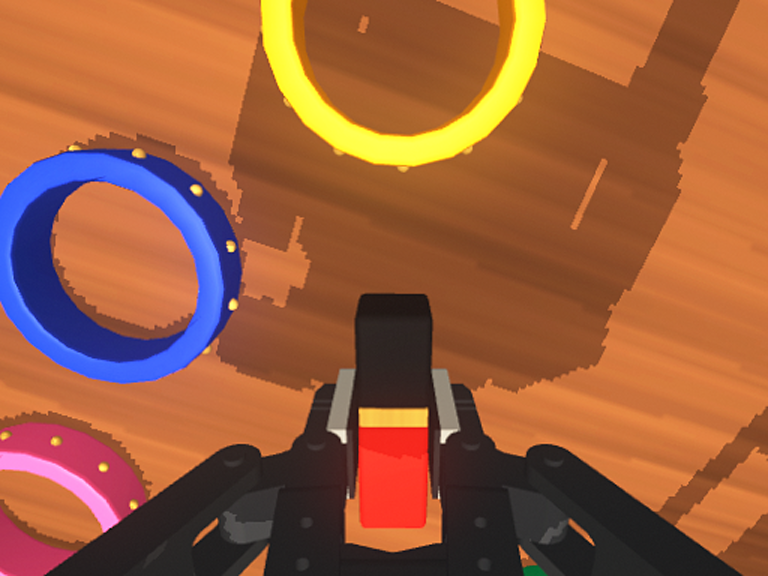

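```bash
python3 -m creep '{"travel":[[0,0,-10],[0,0,-30],[0,0,-40],[0,0,-45],[0,0,-25],[0,0,0]],"spin":[0,0,0,0.15,0.15,0.15],"gripper":[14,14,14,14,14,14]}'
python3 - <<'E'
from h import *
go((.543,.259,.13),165)
E
```

```text
time_s: 16.25
position: [0.5306, 0.0312, 0.1319]
eef_rot: [180.0, 0.4, 173.0]
wrist_force: [0.4, 0.4, -1.1]
opening: 0.0212
t 16.25 pos [0.5306 0.0312 0.1319] yaw 173.0 spin rad 0.139 travel mm [ 47.  223.3   1.9] dist 228 q6 then -49 F [ 0.4  0.4 -1.1] op 21.2
```

```bash
python3 -m creep '{"travel":[[0,0,0],[5,25,0],[10,45,0],[10,50,0],[10,50,0],[10,45,0],[2,8,0],[0,0,0],[0,0,0],[0,0,0]],"spin":[0.139,0,0,0,0,0,0,0,0,0],"gripper":[14,14,14,14,14,14,14,14,14,14]}'
python3 - <<'E'
from h import *
go((.543,.259,.02),165)
snap('wrist','w12',s=1.5)
E
```

```text
time_s: 17.5
position: [0.5394, 0.2574, 0.1281]
eef_rot: [-180.0, -0.0, 165.2]
wrist_force: [0.4, 0.2, 0.1]
opening: 0.0207
t 17.5 pos [0.5394 0.2574 0.1281] yaw 165.2 spin rad 0.003 travel mm [ -3.1   2.5 108.1] dist 108 q6 then -49 F [0.4 0.2 0.1] op 20.7
```

View pics/w12.png

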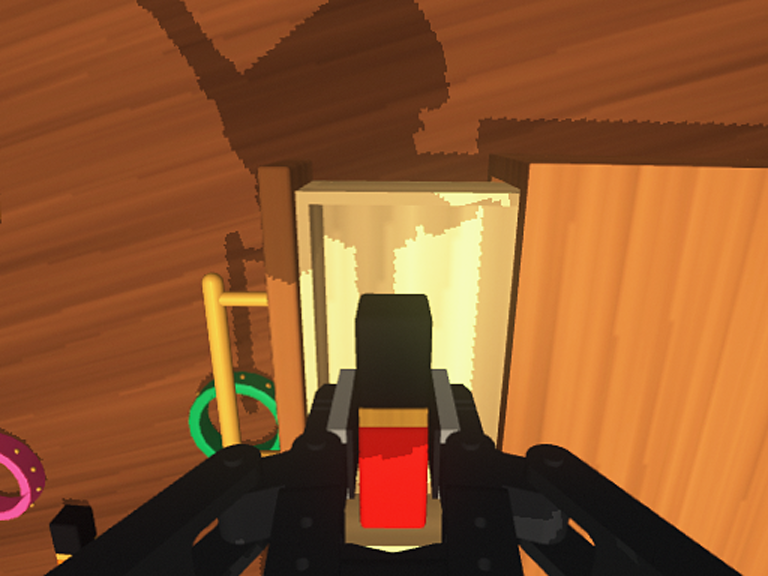

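```bash
python3 -m creep '{"travel":[[-3,2,20],[0,0,30],[0,0,30],[0,0,20],[0,0,10],[0,0,0],[0,0,0]],"spin":[0,0,0,0,0,0,0],"gripper":[14,14,14,14,14,14,14]}'
python3 - <<'E'
from h import *
snap('wrist','w13',s=1.5)
E
```

```text
time_s: 18.42
position: [0.5439, 0.2605, 0.0192]
eef_rot: [179.9, 0.1, 165.3]
wrist_force: [-0.6, 0.4, 0.1]
opening: 0.021
```

View pics/w13.png

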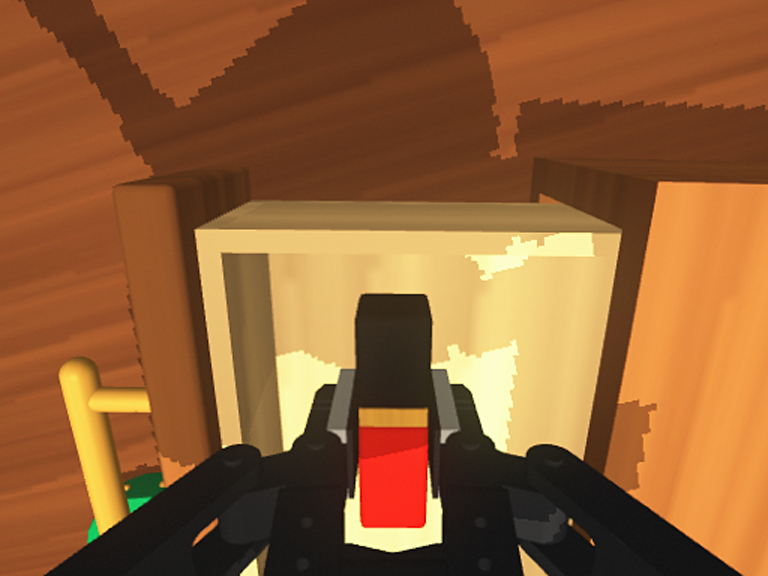

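```bash
python3 -m creep '{"travel":[[0,0,8],[0,0,4],[0,0,0],[0,0,0],[0,0,0],[0,0,0],[0,0,-20],[0,0,-40],[0,0,-40],[0,0,-30],[0,0,0],[0,0,0]],"spin":[0,0,0,0,0,0,0,0,0,0,0,0],"gripper":[14,14,14,36,36,36,36,36,36,36,36,36]}'
python3 - <<'E'
from h import *
snap('wrist','w14',s=1.5)
E
```

```text
time_s: 19.98
position: [0.5425, 0.2601, 0.1362]
eef_rot: [180.0, -0.0, 165.3]
wrist_force: [0.4, -0.5, -1.1]
opening: 0.036
```

View pics/w14.png

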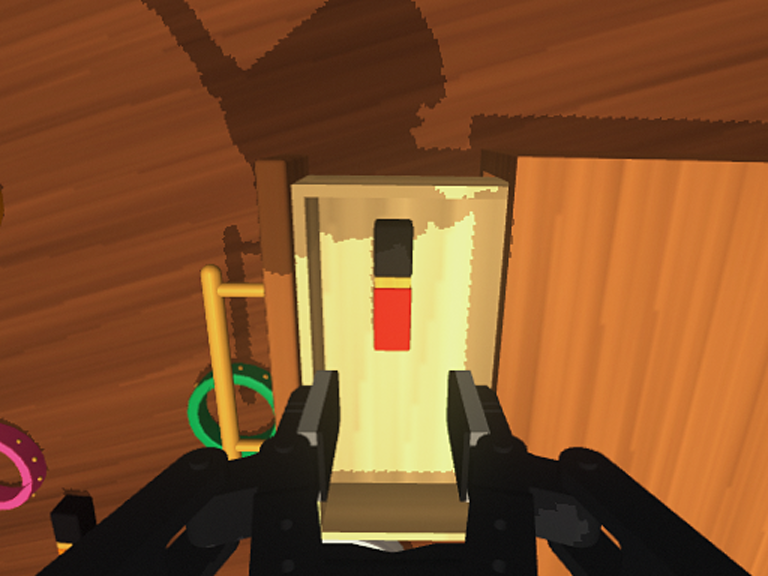

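```bash
python3 -c "
from h import *
go((.56,.0,.136),163.5)
go((.686,-.0385,.06),163.5)"
```

```text
t 20.025 pos [0.5418 0.2598 0.1352] yaw 165.3 spin rad 0.031 travel mm [ -91.2 -244.    -0.8] dist 260 q6 then -74 F [ 0.3 -0.9  1.2] op 36.1
t 20.025 pos [0.5418 0.2598 0.1352] yaw 165.3 spin rad 0.031 travel mm [-223.  -245.1   75.2] dist 340 q6 then -77 F [ 0.3 -0.9  1.2] op 36.1
```

```bash
python3 -m creep '{"travel":[[-10,-25,0],[-18,-50,0],[-18,-50,0],[-18,-50,0],[-18,-50,0],[-30,-19,0],[-45,0,5],[-40,-1,10],[-26,0,15],[0,0,10],[0,0,0],[0,0,0]],"spin":[0.03,0,0,0,0,0,0,0,0,0,0,0],"gripper":[38,38,38,38,38,38,38,38,38,38,38,38]}'
python3 - <<'E'
from h import *
import pickle
st=snap('wrist','w15',s=1.5);pickle.dump(st,open('pics/w15.pkl','wb'));print(st['position'],st['eef_rot'])
E
```

```text
time_s: 21.52
position: [0.687, -0.0374, 0.0959]
eef_rot: [-180.0, -0.1, 163.6]
wrist_force: [-0.3, -0.1, 0.3]
opening: 0.038
[ 0.68699143 -0.03743707  0.09586473] [-1.79990790e+02 -8.43187078e-02  1.63590959e+02]
```

View pics/w15.png

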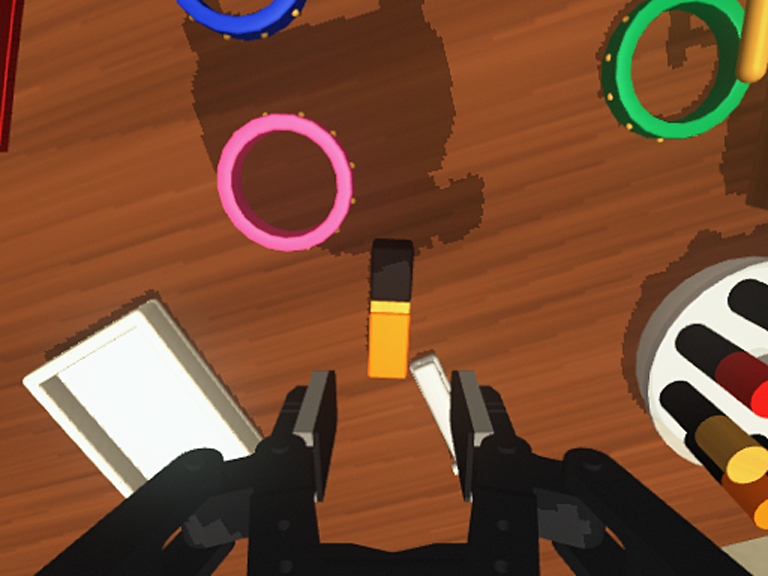

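```bash
python3 - <<'E'
from h import *
import pickle;st=pickle.load(open('pics/w15.pkl','rb'))
W=lambda u,v:((u+.5)/1.5-.5,(v+.5)/1.5-.5)
a=pix('wrist',W(392,242),.022,st);b=pix('wrist',W(388,377),.022,st);d=b-a
print(a,b,np.linalg.norm(d),np.degrees(np.arctan2(d[1],d[0])));c=(a+b)/2;t=c-d/np.linalg.norm(d)*.008
print(c,t);go((t[0],t[1],-.0217),np.degrees(np.arctan2(d[1],d[0])))
print(pix('wrist',W(425,358),.015,st))
E
```

```text
[ 0.65786595 -0.02940456  0.022     ] [ 0.73099194 -0.05335282  0.022     ] 0.0769475837561249 -18.133266837468923
[ 0.69442894 -0.04137869  0.022     ] [ 0.68682626 -0.03888887  0.022     ]
t 21.575 pos [ 0.6876 -0.0375  0.0966] yaw 163.6 spin rad 0.03 travel mm [  0.3  -1.5 118.3] dist 118 q6 then -75 F [ 0.  -0.2  0.1] op 38.0
[ 0.72893752 -0.03089602  0.015     ]
```

```bash
python3 -m creep '{"travel":[[0,-1,20],[0,0,35],[0,0,30],[0,0,18],[0,0,10],[0,0,4],[0,0,0],[0,0,0],[0,0,0],[0,0,0],[0,0,0],[0,0,0]],"spin":[0.03,0,0,0,0,0,0,0,0,0,0,0],"gripper":[38,38,38,38,38,38,38,14,14,14,14,14]}' 40
python3 - <<'E'
from h import *
snap('wrist','w16',s=1.5)
E
```

```text
time_s: 23.08
position: [0.6892, -0.0391, -0.0194]
eef_rot: [180.0, 0.1, 161.8]
wrist_force: [-0.0, 0.1, 5.7]
opening: 0.0207
```

View pics/w16.png

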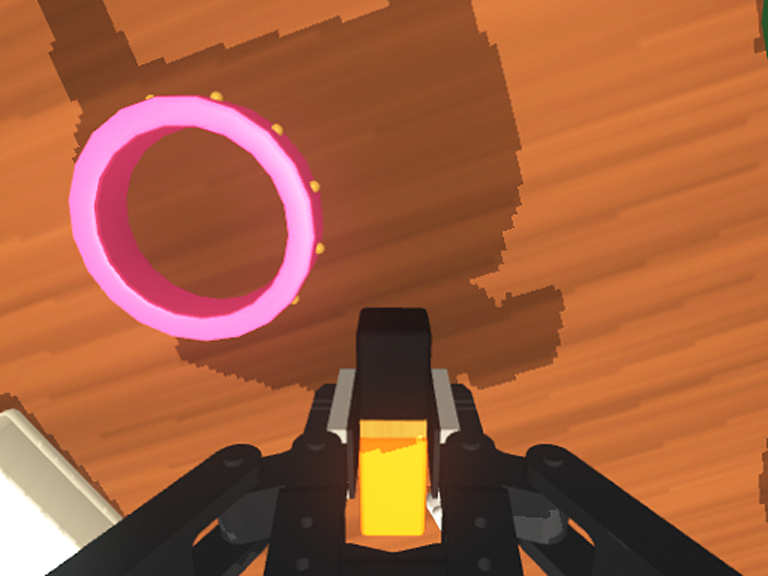

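```bash
python3 -m creep '{"travel":[[0,0,-10],[0,0,-30],[0,0,-45],[10,0,-45],[40,0,-20],[50,0,0],[40,20,0],[10,40,0],[0,40,0],[0,0,0]],"spin":[0,0,0,0,0,0,0,0,0,0],"gripper":[14,14,14,14,14,14,14,14,14,14]}'
python3 - <<'E'
from h import *
go((.634,.235,.13),165)
snap('wrist','w17',s=1.5)
E
```

```text
time_s: 24.38
position: [0.5765, 0.1051, 0.1293]
eef_rot: [180.0, 0.0, 162.0]
wrist_force: [-0.5, -0.6, 0.4]
opening: 0.021
t 24.375 pos [0.5765 0.1051 0.1293] yaw 162.0 spin rad -0.052 travel mm [-21.9 140.3  -0.7] dist 142 q6 then -55 F [-0.5 -0.6  0.4] op 21.0
```

View pics/w17.png

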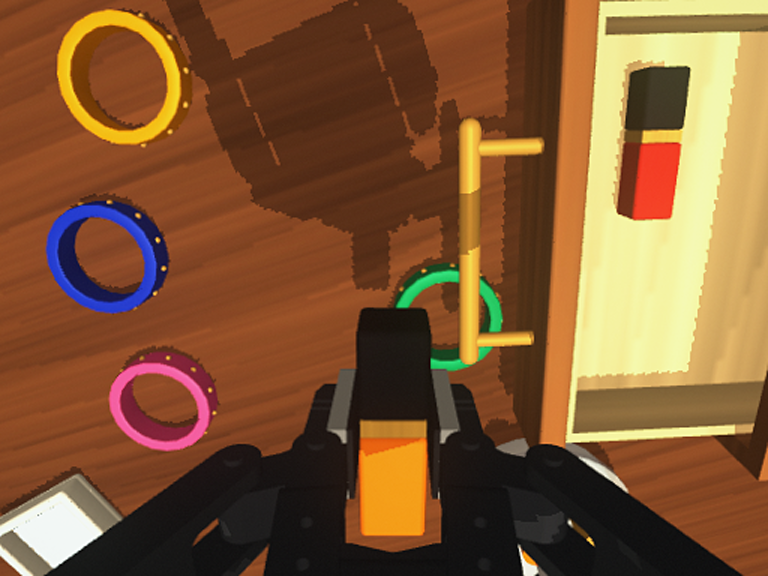

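```bash
python3 -m creep '{"travel":[[-2,20,0],[-6,40,0],[-8,45,0],[-5,30,0],[0,5,0],[0,0,0],[0,0,0]],"spin":[-0.05,0,0,0,0,0,0],"gripper":[14,14,14,14,14,14,14]}'
python3 - <<'E'
from h import *
go((.634,.235,.013),165)
snap('wrist','w18',s=1.5)
E
```

```text
time_s: 25.3
position: [0.6341, 0.2306, 0.1288]
eef_rot: [-179.9, -0.1, 164.7]
wrist_force: [-0.1, 0.3, -0.9]
opening: 0.0211
t 25.3 pos [0.6341 0.2306 0.1288] yaw 164.7 spin rad -0.006 travel mm [  1.2   4.2 115.8] dist 116 q6 then -55 F [-0.1  0.3 -0.9] op 21.1
```

View pics/w18.png

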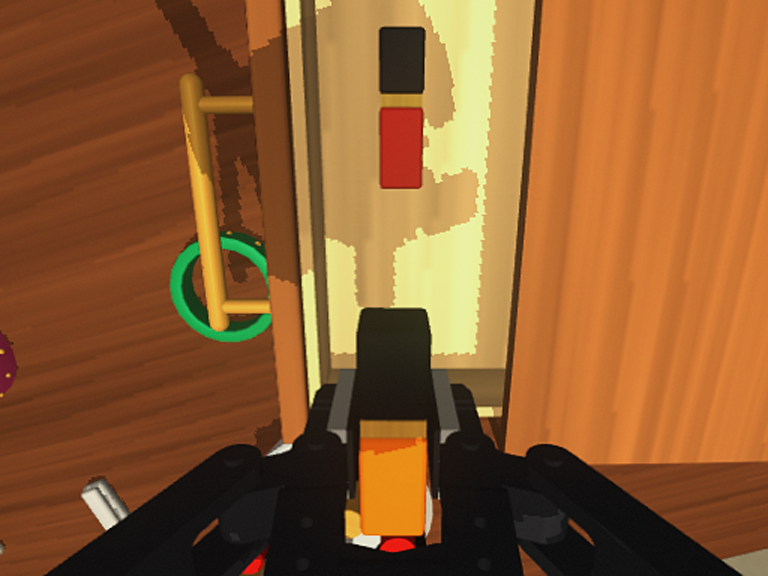

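```bash
python3 -m creep '{"travel":[[1,4,20],[0,0,30],[0,0,30],[0,0,20],[0,0,12],[0,0,4],[0,0,0],[0,0,0]],"spin":[0,0,0,0,0,0,0,0],"gripper":[14,14,14,14,14,14,14,14]}'
python3 -m creep '{"travel":[[0,0,0],[0,0,0],[0,0,0],[0,0,-20],[0,0,-40],[0,0,-40],[0,0,-30],[0,0,0],[0,0,0]],"spin":[0,0,0,0,0,0,0,0,0],"gripper":[36,36,36,36,36,36,36,36,36]}'
python3 - <<'E'
from h import *
snap('wrist','w19',s=1.5)
E
```

```text
time_s: 26.35
position: [0.6358, 0.2364, 0.0145]
eef_rot: [179.9, 0.1, 164.7]
wrist_force: [0.7, 0.3, -0.2]
opening: 0.0208
time_s: 27.48
position: [0.6342, 0.2359, 0.1431]
eef_rot: [-180.0, -0.0, 164.7]
wrist_force: [-0.2, -0.1, -0.1]
opening: 0.0359
```

View pics/w19.png

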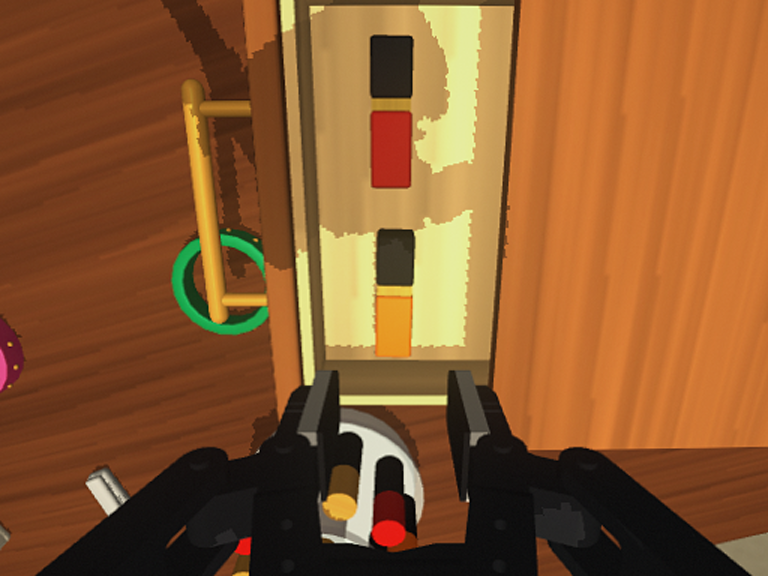

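```bash
python3 -c "
from h import *
go((.5658,.1511,.12),165)"
```

```text
t 27.525 pos [0.6335 0.2357 0.1419] yaw 164.7 spin rad -0.005 travel mm [ 43.5 -99.3  21.9] dist 111 q6 then -60 F [-1.  -0.  -1.3] op 36.3
```

```bash
python3 -m creep '{"travel":[[5,-15,0],[15,-35,0],[15,-35,10],[9,-14,10],[0,0,0],[0,0,0]],"spin":[-0.005,0,0,0,0,0],"gripper":[24,24,24,24,24,24]}'
python3 -c "
from h import *
go((.5658,.1508,.0127),165)"
```

```text
time_s: 28.28
position: [0.5669, 0.1519, 0.1232]
eef_rot: [180.0, 0.0, 165.0]
wrist_force: [0.5, 1.0, 0.2]
opening: 0.0243
t 28.275 pos [0.5669 0.1519 0.1232] yaw 165.0 spin rad -0.0 travel mm [  0.8  -1.3 110.5] dist 110 q6 then -60 F [0.5 1.  0.2] op 24.3
```

```bash
python3 -m creep '{"travel":[[0,-1,25],[0,0,35],[0,0,30],[0,0,15],[0,0,5],[0,0,0],[0,8,0],[0,14,0],[0,14,0],[0,14,0],[0,14,0],[0,4,0]],"spin":[0,0,0,0,0,0,0,0,0,0,0,0],"gripper":[24,24,24,24,24,24,24,24,24,24,24,24]}'
python3 -m creep '{"travel":[[0,0,0],[0,-3,0],[0,0,-15],[0,0,-40],[0,0,-40],[0,-20,-10],[0,-45,0],[0,-40,0],[0,0,0],[0,0,0]],"spin":[0,0,0,0,0,0,0,0,0,0],"gripper":[24,24,24,24,24,32,32,32,32,32]}'
python3 - <<'E'
from h import *
import pickle
st=snap('wrist','w20',s=1.5);pickle.dump(st,open('pics/w20.pkl','wb'));print(st['position'])
E
```

```text
time_s: 29.78
position: [0.5841, 0.2183, 0.0132]
eef_rot: [179.9, 0.0, 165.1]
wrist_force: [-0.8, -1.3, 1.0]
opening: 0.024
time_s: 31.02
position: [0.5556, 0.1118, 0.118]
eef_rot: [180.0, -0.0, 164.9]
wrist_force: [-0.2, 1.1, -0.5]
opening: 0.0317
[0.55555135 0.11181399 0.11798677]
```

View pics/w20.png

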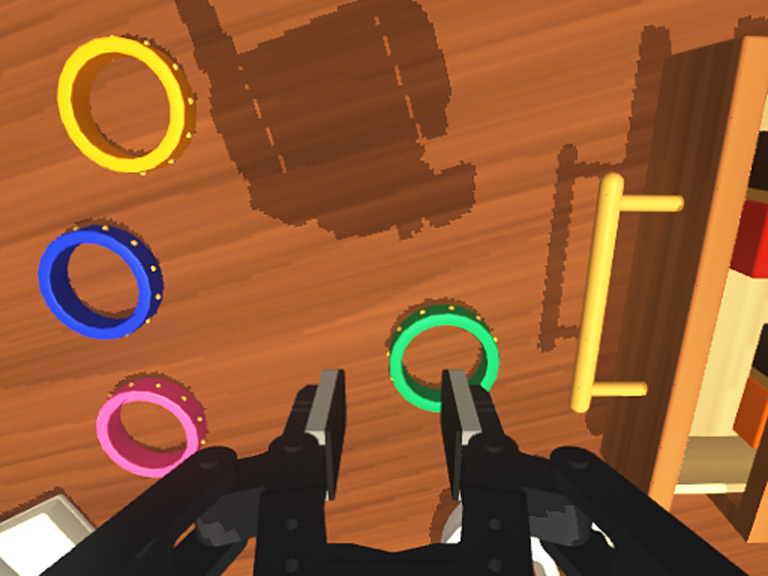

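```bash
python3 - <<'E'
from h import *
import pickle;st=pickle.load(open('pics/w20.pkl','rb'))
W=lambda u,v:((u+.5)/1.5-.5,(v+.5)/1.5-.5)
for n,uv in dict(g=(444,356),p=(152,431),b=(101,283),y=(124,103)).items(): print(n,pix('wrist',W(*uv),.018,st).round(4))
c=pix('wrist',W(444,356),.018,st);t=c[:2]-.0305*np.array([.259,.966]);print(t)
go((t[0],t[1],.05),165)
E
```

```text
g [0.6087 0.1298 0.018 ]
p [ 0.6124 -0.0672  0.018 ]
b [ 0.5106 -0.0538  0.018 ]
y [0.4234 0.0017 0.018 ]
[0.6007581  0.10030848]
t 31.075 pos [0.5558 0.1124 0.1181] yaw 165.0 spin rad -0.0 travel mm [-46.5  -0.   68.1] dist 82 q6 then -66 F [-0.1  0.5  0.5] op 31.8
```

```bash
python3 -m creep '{"travel":[[-15,0,10],[-25,0,20],[-8,0,25],[0,0,12],[0,0,0],[0,0,0]],"spin":[0,0,0,0,0,0],"gripper":[32,32,32,32,32,32]}'
python3 - <<'E'
from h import *
st=snap('wrist','w21',s=1.5)
W=lambda u,v:((u+.5)/1.5-.5,(v+.5)/1.5-.5)
p=np.array(st['position']);print(p)
for d in(.0305,):print(np.array(proj('wrist',[p[0]+d*.259,p[1]+d*.966,.018],st))*1.5, np.array(proj('wrist',[p[0],p[1],.018],st))*1.5)
E
```

```text
time_s: 31.82
position: [0.6027, 0.1002, 0.0517]
eef_rot: [180.0, 0.0, 165.0]
wrist_force: [-0.6, 0.3, 0.9]
opening: 0.0317
[0.60265787 0.10024196 0.05168011]
[460.56868983 327.1568245 ] [392.68548272 327.15505088]
```

View pics/w21.png

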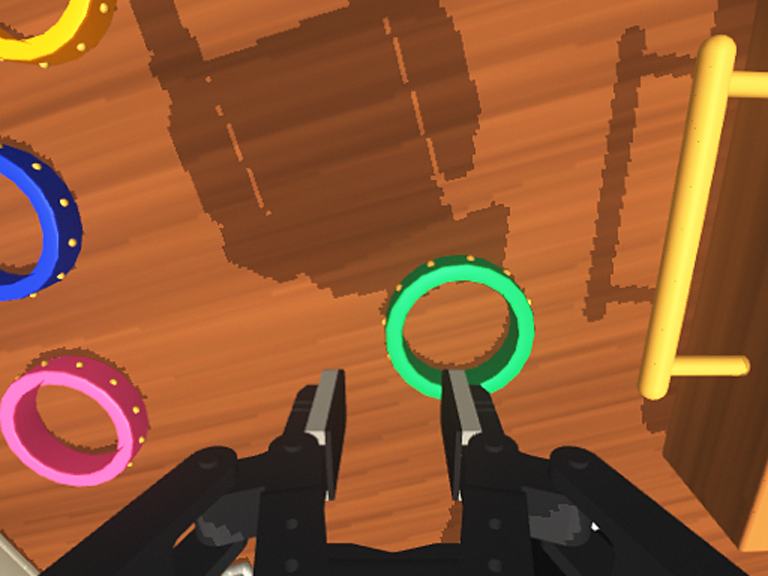

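```bash
python3 -m creep '{"travel":[[0,0,20],[0,0,25],[0,0,13],[0,0,8],[0,0,2],[0,0,0],[0,0,0],[0,0,0],[0,0,0],[0,0,0]],"spin":[0,0,0,0,0,0,0,0,0,0],"gripper":[32,32,32,32,32,32,4,4,4,4]}' 40
python3 -m creep '{"travel":[[0,0,0],[0,0,-10],[0,0,-20],[0,0,-30],[0,0,0],[0,0,0]],"spin":[0,0,0,0,0,0],"gripper":[4,4,4,4,4,4]}' 40
python3 - <<'E'
from h import *
st=snap('wrist','w22',s=1.5)
E
```

```text
time_s: 33.12
position: [0.6032, 0.0999, -0.016]
eef_rot: [180.0, 0.1, 165.0]
wrist_force: [-0.5, -0.9, 5.4]
opening: 0.0081
time_s: 33.88
position: [0.6018, 0.0998, 0.0432]
eef_rot: [-180.0, -0.0, 165.0]
wrist_force: [0.0, -0.1, -0.4]
opening: 0.0081
```

View pics/w22.png

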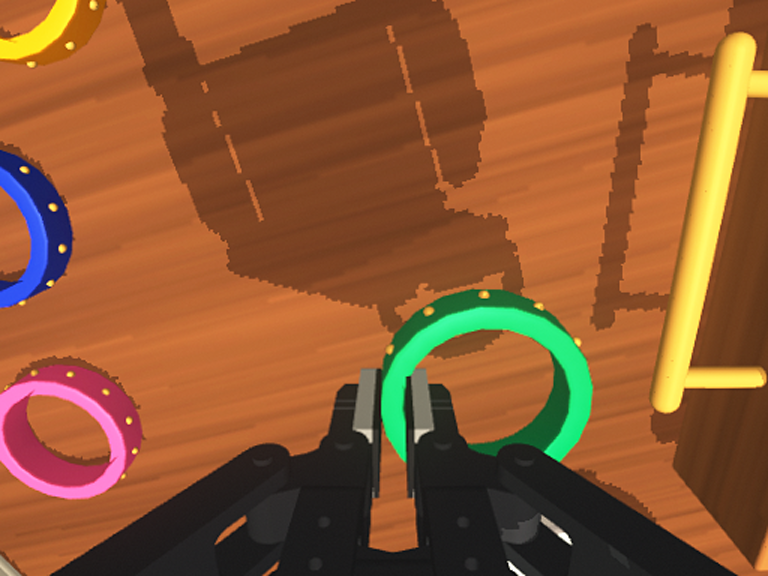

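```bash
python3 -c "
from h import *
go((.423,-.2093,.12),165)"
```

```text
t 33.925 pos [0.6012 0.0998 0.0424] yaw 165.0 spin rad 0.0 travel mm [  92.2 -344.7  -77.6] dist 365 q6 then -101 F [ 0.  -0.  -0.5] op 7.6
```

```bash
python3 -m creep '{"travel":[[4,-15,-30],[10,-40,-30],[13,-50,-18],[14,-50,0],[14,-50,0],[14,-50,0],[13,-50,0],[10,-35,0],[0,-5,0],[0,0,0],[0,0,0],[0,0,0]],"spin":[0,0,0,0,0,0,0,0,0,0,0,0],"gripper":[4,4,4,4,4,4,4,4,4,4,4,4]}'
python3 - <<'E'
from h import *
go((.423,-.2093,.005),165)
import pickle
st=snap('wrist','w23',s=1.5);pickle.dump(st,open('pics/w23.pkl','wb'))
E
```

```text
time_s: 35.42
position: [0.4245, -0.2086, 0.121]
eef_rot: [180.0, -0.0, 165.1]
wrist_force: [0.5, -0.4, 0.5]
opening: 0.0078
t 35.425 pos [ 0.4245 -0.2086  0.121 ] yaw 165.1 spin rad 0.002 travel mm [  1.3  -1.1 116. ] dist 116 q6 then -101 F [ 0.5 -0.4  0.5] op 7.8
```

View pics/w23.png

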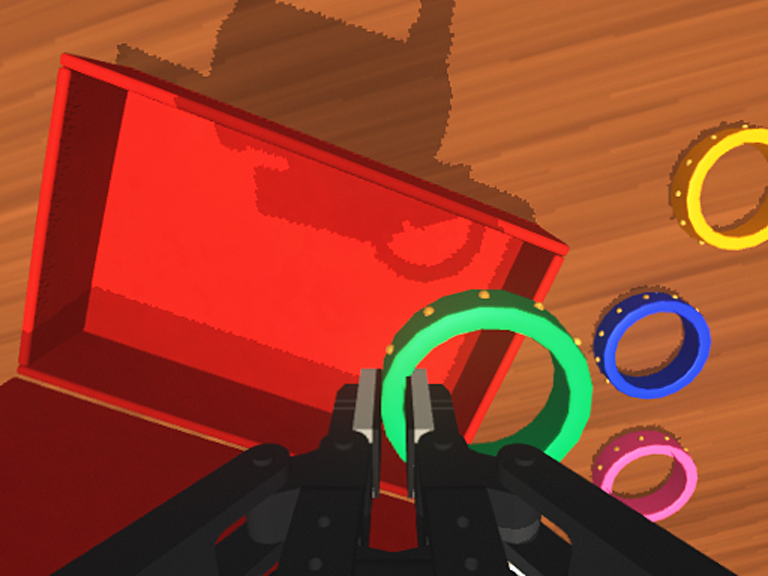

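```bash
python3 - <<'E'
from h import *
import pickle;st=pickle.load(open('pics/w23.pkl','rb'))
W=lambda u,v:((u+.5)/1.5-.5,(v+.5)/1.5-.5)
a=pix('wrist',W(66,54),.06,st);b=pix('wrist',W(568,247),.06,st);c=pix('wrist',W(20,373),.06,st)
print(a,b,c,np.linalg.norm(a-b),np.linalg.norm(a-c));ctr=(b+c)/2;d=b-a;print('ctr',ctr,'yaw',np.degrees(np.arctan2(d[1],d[0]))-90)
E
```

```text
[ 0.27430115 -0.31647788  0.06      ] [ 0.41672039 -0.11871228  0.06      ] [ 0.40977792 -0.41409962  0.06      ] 0.24370980831636468 0.16698490721100978
ctr [ 0.41324915 -0.26640595  0.06      ] yaw -35.75923058751999
```

```bash
python3 -m creep '{"travel":[[1,-1,20],[0,0,35],[0,0,30],[0,0,18],[0,0,10],[0,0,3],[0,0,0],[0,0,0],[0,0,0],[0,0,0],[0,0,0]],"spin":[0,0,0,0,0,0,0,0,0,0,0],"gripper":[4,4,4,4,4,4,4,4,24,24,24]}'
python3 -m creep '{"travel":[[0,0,-15],[0,0,-40],[0,0,-45],[0,10,-20],[0,0,0],[0,0,0]],"spin":[0,0,0,0,0,0],"gripper":[24,24,24,30,30,30]}'
python3 - <<'E'
from h import *
import pickle
st=snap('wrist','w24',s=1.5);pickle.dump(st,open('pics/w24.pkl','wb'))
E
```

```text
time_s: 36.85
position: [0.423, -0.2104, 0.0054]
eef_rot: [-180.0, 0.0, 165.0]
wrist_force: [0.3, -0.4, 0.7]
opening: 0.0239
time_s: 37.6
position: [0.4248, -0.2004, 0.1247]
eef_rot: [180.0, -0.1, 165.0]
wrist_force: [0.8, 1.1, 1.5]
opening: 0.0295
```

View pics/w24.png

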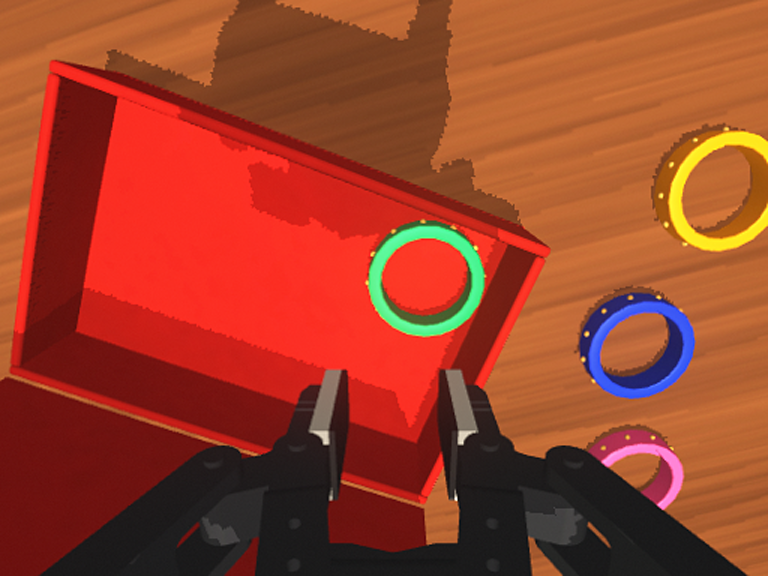

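```bash
python3 - <<'E'
from h import *
import pickle;st=pickle.load(open('pics/w24.pkl','rb'))
W=lambda u,v:((u+.5)/1.5-.5,(v+.5)/1.5-.5)
for n,uv in dict(p=(638,487),b=(641,348),y=(725,190),g=(428,280)).items(): print(n,pix('wrist',W(*uv),.018 if n!='g' else .024,st).round(4))
go((.502,-.086,.05),165)
E
```

```text
p [ 0.6171 -0.0728  0.018 ]
b [ 0.5083 -0.0613  0.018 ]
y [ 0.4219 -0.0042  0.018 ]
g [ 0.4283 -0.1804  0.024 ]
t 37.65 pos [ 0.4245 -0.2002  0.1242] yaw 165.0 spin rad 0.0 travel mm [-45.3 130.4  74.2] dist 157 q6 then -85 F [-0.2 -0.  -0.3] op 29.9
```

```bash
python3 -m creep '{"travel":[[-10,25,0],[-15,45,0],[-15,45,10],[-6,13,30],[0,0,30],[0,0,0],[0,0,0]],"spin":[0,0,0,0,0,0,0],"gripper":[32,32,32,32,32,32,32]}'
python3 - <<'E'
from h import *
st=snap('wrist','w25',s=1.5)
p=np.array(st['position']);print(p)
print(np.array(proj('wrist',[p[0]+.0305*.259,p[1]+.0305*.966,.018],st))*1.5)
W=lambda u,v:((u+.5)/1.5-.5,(v+.5)/1.5-.5)
import pickle;pickle.dump(st,open('pics/w25.pkl','wb'))
E
```

```text
time_s: 38.52
position: [0.5028, -0.0892, 0.055]
eef_rot: [-180.0, -0.0, 165.0]
wrist_force: [0.5, 0.5, -0.5]
opening: 0.032
[ 0.50284997 -0.08919055  0.05503387]
[459.62581269 324.36790846]
```

View pics/w25.png

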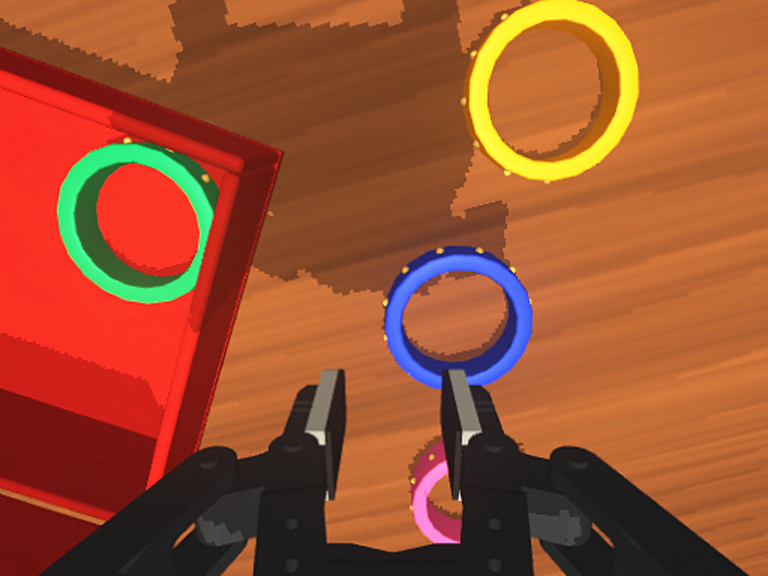

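```bash
python3 -m creep '{"travel":[[2,0,20],[0,0,28],[0,0,13],[0,0,8],[0,0,2],[0,0,0],[0,0,0],[0,0,0],[0,0,0],[0,0,0],[0,0,0]],"spin":[0,0,0,0,0,0,0,0,0,0,0],"gripper":[32,32,32,32,32,32,4,4,4,4,4]}' 40
python3 -m creep '{"travel":[[0,0,-10],[0,0,-20],[0,0,-40],[0,0,-50],[0,0,-20],[0,0,0]],"spin":[0,0,0,0,0,0],"gripper":[4,4,4,4,4,4]}' 40
python3 - <<'E'
from h import *
go((.3777,-.2711,.12),165)
st=snap('wrist','w26',s=1)
E
```

```text
time_s: 39.95
position: [0.5018, -0.0886, -0.0152]
eef_rot: [-180.0, 0.1, 165.0]
wrist_force: [0.0, 0.6, 5.6]
opening: 0.0065
time_s: 40.7
position: [0.5025, -0.0887, 0.1262]
eef_rot: [180.0, 0.3, 165.0]
wrist_force: [0.1, -0.2, -0.3]
opening: 0.0061
t 40.7 pos [ 0.5025 -0.0887  0.1262] yaw 165.0 spin rad -0.0 travel mm [  73.4 -208.5    6.2] dist 221 q6 then -111 F [ 0.1 -0.2 -0.3] op 6.1
```

View pics/w26.png

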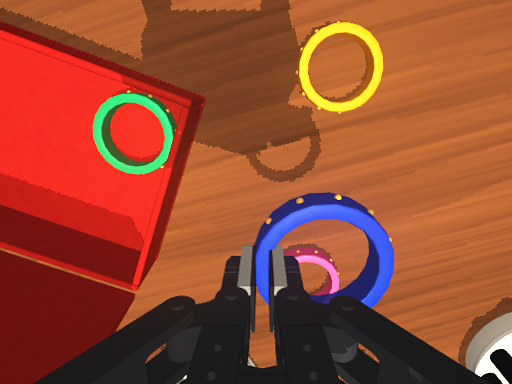

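```bash
python3 -m creep '{"travel":[[6,-20,0],[15,-45,0],[17,-50,0],[17,-50,0],[14,-36,0],[4,-8,0],[0,0,0],[0,0,0],[0,0,0]],"spin":[0,0,0,0,0,0,0,0,0],"gripper":[4,4,4,4,4,4,4,4,4]}'
python3 - <<'E'
from h import *
go((.3777,-.2711,.005),165)
st=snap('wrist','w27',s=1)
E
```

```text
time_s: 41.88
position: [0.3771, -0.2704, 0.124]
eef_rot: [180.0, -0.0, 165.1]
wrist_force: [0.3, 0.2, -1.2]
opening: 0.0063
t 41.875 pos [ 0.3771 -0.2704  0.124 ] yaw 165.1 spin rad 0.002 travel mm [ -0.8  -0.5 119. ] dist 119 q6 then -111 F [ 0.3  0.2 -1.2] op 6.3
```

View pics/w27.png

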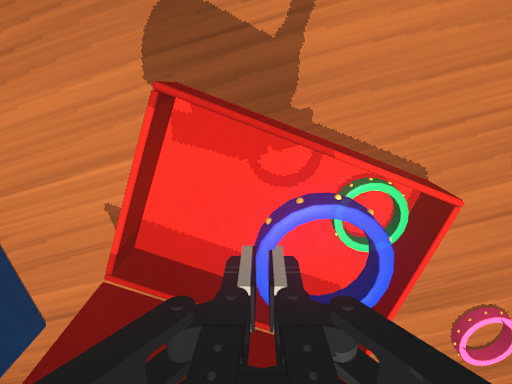

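```bash
python3 -m creep '{"travel":[[0,0,20],[0,0,35],[0,0,33],[0,0,18],[0,0,10],[0,0,3],[0,0,0],[0,0,0],[0,0,0],[0,0,0],[0,0,0]],"spin":[0,0,0,0,0,0,0,0,0,0,0],"gripper":[4,4,4,4,4,4,4,4,24,24,24]}'
python3 -m creep '{"travel":[[0,0,-15],[0,0,-40],[0,0,-45],[0,0,-20],[0,0,0],[0,0,0]],"spin":[0,0,0,0,0,0],"gripper":[24,24,24,30,30,30]}'
python3 - <<'E'
from h import *
import pickle
st=snap('wrist','w28',s=1);pickle.dump(st,open('pics/w28.pkl','wb'))
E
```

```text
time_s: 43.3
position: [0.3766, -0.2715, 0.0054]
eef_rot: [-180.0, 0.0, 165.0]
wrist_force: [-1.2, 0.5, -0.3]
opening: 0.0244
time_s: 44.05
position: [0.3759, -0.2708, 0.1247]
eef_rot: [180.0, -0.1, 165.0]
wrist_force: [-0.2, -0.2, 1.0]
opening: 0.0299
```

View pics/w28.png

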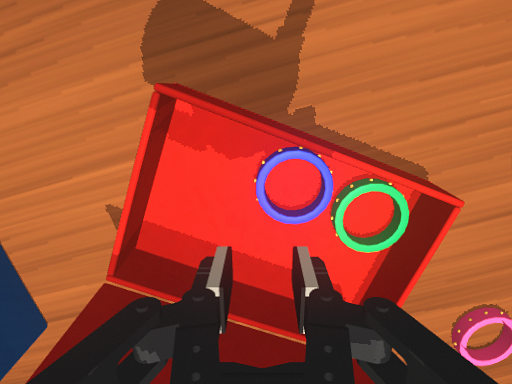

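```bash
python3 -c "
from h import *
go((.6388,-.0878,.055),125.7)"
```

```text
t 44.1 pos [ 0.3756 -0.2706  0.1241] yaw 165.0 spin rad 0.686 travel mm [ -5.2 320.4  69.1] dist 328 q6 then -44 F [-0.2 -1.   0.5] op 30.3
```

```bash
python3 -c "
from h import *
go((.6388,-.0878,.12),165)"
```

```text
t 44.1 pos [ 0.3756 -0.2706  0.1241] yaw 165.0 spin rad -0.0 travel mm [-207.   244.7    4.1] dist 320 q6 then -83 F [-0.2 -1.   0.5] op 30.3
```

```bash
python3 -m creep '{"travel":[[0,20,0],[0,45,0],[0,50,0],[0,50,0],[-15,50,0],[-40,29,0],[-48,0,0],[-48,0,0],[-40,0,0],[-16,0,0],[0,0,0]],"spin":[0,0,0,0,0,0,0,0.17,0,0,0],"gripper":[32,32,32,32,32,32,32,32,32,32,32]}'
python3 -c "
from h import *
go((.6388,-.0878,.12),144)"
```

```text
time_s: 45.48
position: [0.6359, -0.0984, 0.1229]
eef_rot: [-180.0, -0.2, 155.2]
wrist_force: [0.4, -0.2, 0.2]
opening: 0.0322
t 45.475 pos [ 0.6359 -0.0984  0.1229] yaw 155.2 spin rad 0.196 travel mm [ 3.9 10.2  2.9] dist 11 q6 then -62 F [ 0.4 -0.2  0.2] op 32.2
```

Now spin to yaw 54.3 (101° = 1.761 rad) in place.

```bash
python3 -m creep '{"travel":[[0,0,0],[0,0,0],[0,0,0],[0,0,10],[0,0,10],[0,0,10],[0,0,0],[0,0,0],[0,0,0],[0,0,0],[0,0,0],[0,0,0]],"spin":[0.176,0.176,0.176,0.176,0.176,0.176,0.176,0.176,0.176,0.177,0,0],"gripper":[32,32,32,32,32,32,32,32,32,32,32,32]}'
python3 - <<'E'
from h import *
go((.6388,-.0878,.055),54.3)
import pickle
st=snap('wrist','w29',s=1.5);pickle.dump(st,open('pics/w29.pkl','wb'))
E
```

```text
time_s: 46.98
position: [0.6354, -0.0978, 0.0946]
eef_rot: [-179.9, 0.0, 54.5]
wrist_force: [0.1, -0.3, -0.6]
opening: 0.0321
t 46.975 pos [ 0.6354 -0.0978  0.0946] yaw 54.5 spin rad 0.004 travel mm [10.1 -3.  39.6] dist 41 q6 then 28 F [ 0.1 -0.3 -0.6] op 32.1
```

View pics/w29.png

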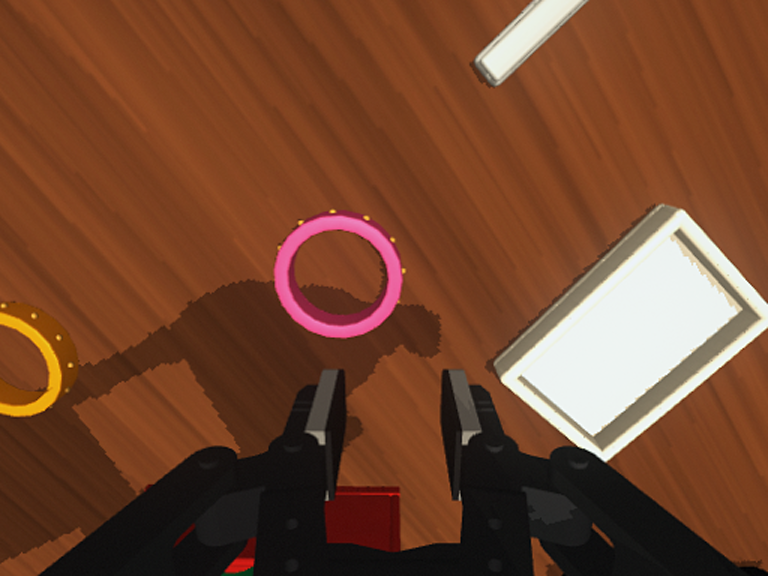

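```bash
python3 - <<'E'
from h import *
import pickle;st=pickle.load(open('pics/w29.pkl','rb'))
W=lambda u,v:((u+.5)/1.5-.5,(v+.5)/1.5-.5)
c=pix('wrist',W(339,277),.018,st);d=pix('wrist',W(497,367),.024,st);y=np.array([.812,-.584]);x=np.array([.584,.812])
t=c[:2]+.0305*y;print(c,t,'dish rel',(d[:2]-t)@x,(d[:2]-t)@y)
go((t[0],t[1],-.016),54.3)
E
```

```text
[ 0.61736495 -0.07287205  0.018     ] [ 0.64213095 -0.09068405] dish rel -0.04940183959882188 0.05525197277019167
t 47.025 pos [ 0.6356 -0.0979  0.0947] yaw 54.5 spin rad 0.003 travel mm [  9.7   1.1 110.7] dist 111 q6 then 28 F [0.9 0.1 0.3] op 31.7
```

```bash
python3 -m creep '{"travel":[[10,1,20],[0,0,30],[0,0,28],[0,0,18],[0,0,10],[0,0,4],[0,0,0],[0,0,0],[0,0,0],[0,0,0],[0,0,0],[0,0,0]],"spin":[0,0,0,0,0,0,0,0,0,0,0,0],"gripper":[32,32,32,32,32,32,32,4,4,4,4,4]}' 40
python3 -m creep '{"travel":[[0,0,-10],[0,0,-20],[0,0,-40],[0,0,-50],[0,0,-20],[0,0,0]],"spin":[0,0,0,0,0,0],"gripper":[4,4,4,4,4,4]}' 40
python3 - <<'E'
from h import *
t=np.array([.3401,-.3049])+.0305*np.array([.812,-.584]);print(t)
go((t[0],t[1],.12),54.3)
st=snap('wrist','w30',s=1)
E
```

```text
time_s: 48.52
position: [0.6441, -0.091, -0.0136]
eef_rot: [179.9, -0.0, 54.4]
wrist_force: [-0.3, -0.2, 6.4]
opening: 0.0061
time_s: 49.28
position: [0.6444, -0.0909, 0.1275]
eef_rot: [179.8, -0.1, 54.4]
wrist_force: [1.2, -0.1, -1.1]
opening: 0.0062
[ 0.364866 -0.322712]
t 49.275 pos [ 0.6444 -0.0909  0.1275] yaw 54.4 spin rad 0.001 travel mm [-351.4  -91.7    7.5] dist 363 q6 then -6 F [ 1.2 -0.1 -1.1] op 6.2
```

View pics/w30.png

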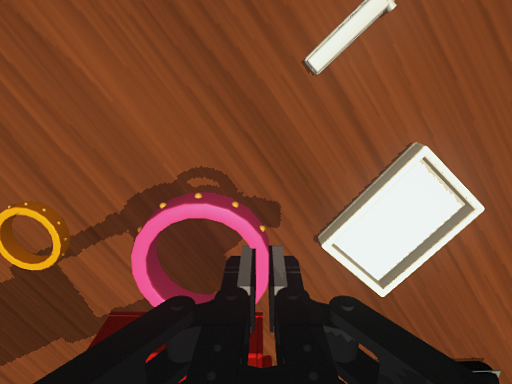

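```bash
python3 -m creep '{"travel":[[0,-20,0],[0,-40,0],[-15,-32,0],[-45,0,0],[-50,0,0],[-50,0,0],[-50,0,0],[-50,0,0],[-50,0,0],[-35,0,0],[-6,0,0],[0,0,0]],"spin":[0,0,0,0,0,0,0,0,0,0,0,0],"gripper":[4,4,4,4,4,4,4,4,4,4,4,4]}'
python3 - <<'E'
from h import *
go((.3649,-.3227,.005),54.3)
st=snap('wrist','w31',s=1)
E
```

```text
time_s: 50.82
position: [0.3628, -0.3211, 0.1235]
eef_rot: [-179.8, -0.1, 54.3]
wrist_force: [0.1, -0.3, -0.3]
opening: 0.0064
t 50.825 pos [ 0.3628 -0.3211  0.1235] yaw 54.3 spin rad 0.0 travel mm [-1.000e-01  2.700e+00  1.185e+02] dist 119 q6 then -6 F [ 0.1 -0.3 -0.3] op 6.4
```

View pics/w31.png

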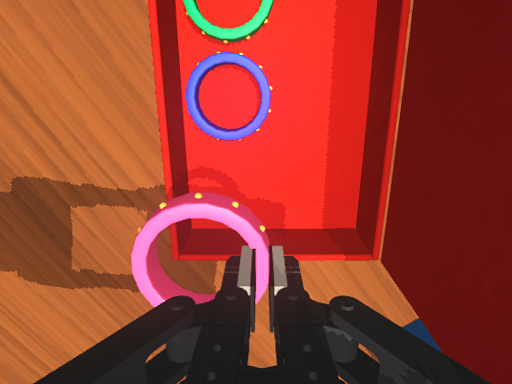

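```bash
python3 - <<'E'
from h import *
st=manip.observe()
x=np.array([.812,-.584]);y=np.array([.584,.812]);c0=np.array([.4133,-.2664])
b=pix('wrist',(228,96),.024,st)[:2]-c0;print('blue',b@x,b@y)
for n,uv,z in(('cor',(179,260),.06),('corR',(381,260),.06)):
  b=pix('wrist',uv,z,st)[:2]-c0;print(n,b@x,b@y)
p=np.array(st['position'])[:2]-.0305*x;print('ring pred',(p-c0)@x,(p-c0)@y,proj('wrist',[*p,.024],st))
E
```

```text
blue -0.03664250737067628 0.002944190764056332
cor -0.07714400258331487 -0.12407450588920961
corR 0.08792746881048506 -0.12373659395113483
ring pred -0.039294203150104096 -0.07344735353261282 (np.float64(227.71602992871084), np.float64(187.7440875921098))
```

```bash
python3 -m creep '{"travel":[[0,2,20],[0,0,35],[0,0,33],[0,0,18],[0,0,10],[0,0,2],[0,0,0],[0,0,0],[0,0,0],[0,0,0],[0,0,0]],"spin":[0,0,0,0,0,0,0,0,0,0,0],"gripper":[4,4,4,4,4,4,4,4,24,24,24]}'
python3 -m creep '{"travel":[[0,0,-15],[0,0,-40],[0,0,-45],[30,0,-20],[45,0,0],[45,0,0],[10,0,0],[0,0,0],[0,0,0]],"spin":[0,0,0,0,0,0,0,0,0],"gripper":[24,24,24,30,30,30,30,30,30]}'
python3 - <<'E'
from h import *
import pickle
st=snap('wrist','w32',s=1);pickle.dump(st,open('pics/w32.pkl','wb'));print(st['position'])
E
```

```text
time_s: 52.25
position: [0.3654, -0.3236, 0.0074]
eef_rot: [180.0, 0.0, 54.4]
wrist_force: [-0.2, -0.2, -0.5]
opening: 0.024
time_s: 53.38
position: [0.4406, -0.2186, 0.1273]
eef_rot: [180.0, 0.0, 54.3]
wrist_force: [0.3, 0.4, 0.3]
opening: 0.03
[ 0.44057618 -0.21864044  0.12732176]
```

View pics/w32.png

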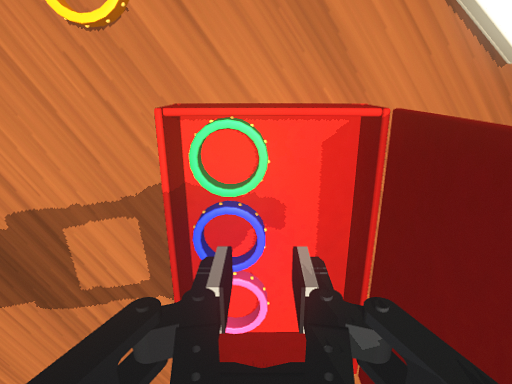

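```bash
python3 -c "
from h import *
go((.3987,.0163,.055),54.3)"
```

```text
t 53.425 pos [ 0.4405 -0.2188  0.1272] yaw 54.3 spin rad -0.0 travel mm [ 166.5 -171.1   72.2] dist 249 q6 then 38 F [-0.8  0.2 -0.1] op 30.0
```

```bash
python3 -m creep '{"travel":[[20,-20,0],[35,-36,0],[35,-36,0],[35,-36,0],[30,-31,0],[11,-12,20],[0,0,20],[0,0,0],[0,0,0],[0,0,0]],"spin":[0,0,0,0,0,0,0,0,0,0],"gripper":[32,32,32,32,32,32,32,32,32,32]}'
python3 - <<'E'
from h import *
import pickle
st=snap('wrist','w33',s=1);pickle.dump(st,open('pics/w33.pkl','wb'));p=np.array(st['position']);print(p)
print(proj('wrist',[p[0]+.0305*.812,p[1]-.0305*.584,.018],st))
E
```

```text
time_s: 54.68
position: [0.3998, 0.0161, 0.088]
eef_rot: [179.9, -0.1, 54.3]
wrist_force: [-1.3, -0.5, -0.5]
opening: 0.0322
[0.39982542 0.01614788 0.08804963]
(np.float64(301.52363279665275), np.float64(199.16074162230336))
```

View pics/w33.png

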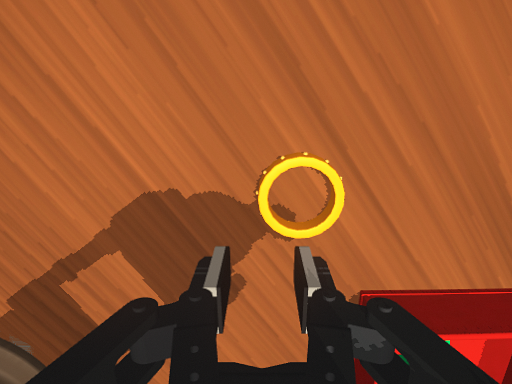

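```bash
python3 -m creep '{"travel":[[1,0,20],[0,0,30],[0,0,25],[0,0,15],[0,0,8],[0,0,4],[0,0,0],[0,0,0],[0,0,0],[0,0,0],[0,0,0],[0,0,0]],"spin":[0,0,0,0,0,0,0,0,0,0,0,0],"gripper":[32,32,32,32,32,32,32,4,4,4,4,4]}' 40
python3 -m creep '{"travel":[[0,0,-10],[0,0,-20],[0,0,-40],[0,0,-50],[0,0,-22],[0,0,0]],"spin":[0,0,0,0,0,0],"gripper":[4,4,4,4,4,4]}' 40
python3 - <<'E'
from h import *
x=np.array([.812,-.584]);y=np.array([.584,.812]);c0=np.array([.4133,-.2664])
t=c0+.0045*x+.041*y;print(t)
go((t[0],t[1],.125),54.3)
st=snap('wrist','w34',s=1)
E
```

```text
time_s: 56.22
position: [0.4002, 0.0175, -0.0142]
eef_rot: [179.9, -0.0, 54.4]
wrist_force: [-1.1, -0.3, 6.3]
opening: 0.0068
time_s: 56.98
position: [0.4011, 0.0175, 0.1292]
eef_rot: [179.8, -0.2, 54.4]
wrist_force: [-0.3, 0.4, 0.3]
opening: 0.0068
[ 0.440898 -0.235736]
t 56.975 pos [0.4011 0.0175 0.1292] yaw 54.4 spin rad 0.001 travel mm [-182.4  180.1    4.2] dist 256 q6 then 8 F [-0.3  0.4  0.3] op 6.8
```

View pics/w34.png

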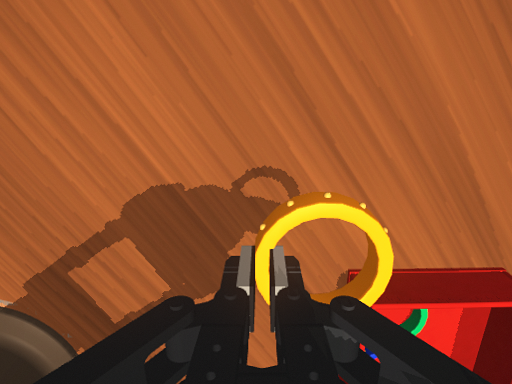

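```bash
python3 -m creep '{"travel":[[-20,20,0],[-36,36,0],[-36,36,0],[-36,36,0],[-34,33,0],[-16,15,0],[-4,4,0],[0,0,0],[0,0,0],[0,0,0]],"spin":[0,0,0,0,0,0,0,0,0,0],"gripper":[4,4,4,4,4,4,4,4,4,4]}'
python3 - <<'E'
from h import *
go((.4409,-.2357,.006),54.3)
st=snap('wrist','w35',s=1)
E
```

```text
time_s: 58.28
position: [0.4396, -0.2341, 0.1272]
eef_rot: [-180.0, -0.0, 54.4]
wrist_force: [0.2, 0.5, 1.0]
opening: 0.0067
t 58.275 pos [ 0.4396 -0.2341  0.1272] yaw 54.4 spin rad 0.003 travel mm [ -0.5   2.  121.2] dist 121 q6 then 8 F [0.2 0.5 1. ] op 6.7
```

View pics/w35.png

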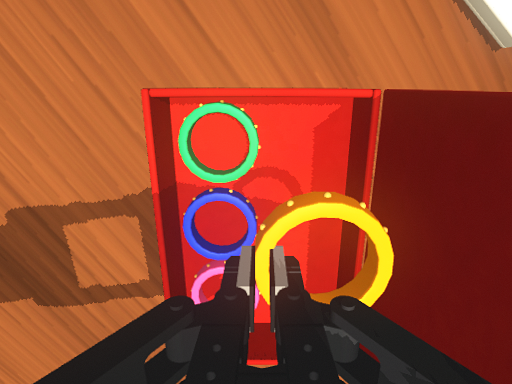

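```bash
python3 -m creep '{"travel":[[0,1,20],[0,0,35],[0,0,33],[0,0,18],[0,0,10],[0,0,3],[0,0,0],[0,0,0],[0,0,0],[0,0,0],[0,0,0]],"spin":[0,0,0,0,0,0,0,0,0,0,0],"gripper":[4,4,4,4,4,4,4,4,20,20,20]}'
python3 -m creep '{"travel":[[0,0,-15],[0,0,-40],[0,0,-45],[30,-20,-20],[45,-30,0],[45,-30,0],[10,0,0],[0,0,0],[0,0,0]],"spin":[0,0,0,0,0,0,0,0,0],"gripper":[20,20,20,24,24,24,24,24,24]}'
python3 - <<'E'
from h import *
st=snap('wrist','w36',s=1);print(st['position'])
snap('top','t3',s=1.5)
E
```

```text
time_s: 59.7
position: [0.4407, -0.236, 0.0084]
eef_rot: [180.0, -0.0, 54.4]
wrist_force: [0.9, 0.2, -0.0]
opening: 0.0198
time_s: 60.82
position: [0.4516, -0.0847, 0.1285]
eef_rot: [180.0, 0.0, 54.3]
wrist_force: [0.3, -0.4, -0.4]
opening: 0.0237
[ 0.45156553 -0.08467159  0.12854478]
```

View pics/w36.png

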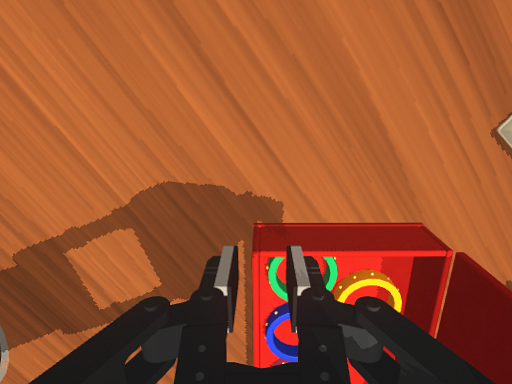

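View pics/t3.png

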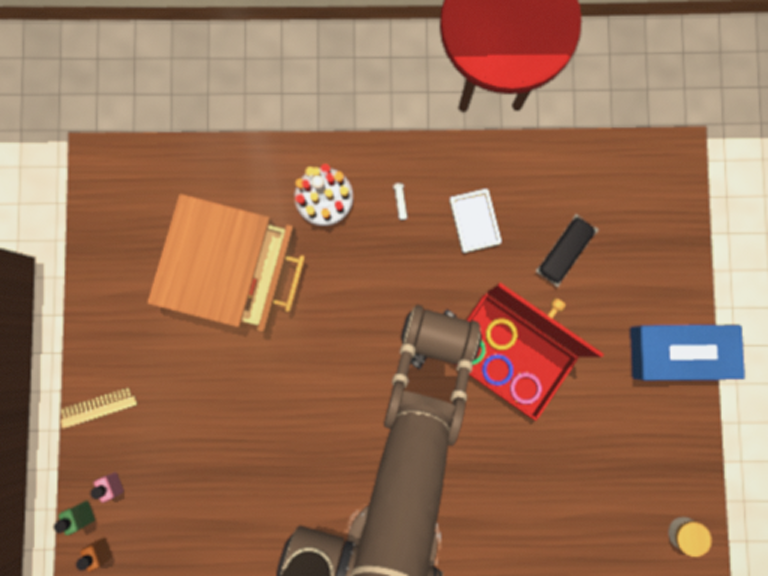

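```bash
python3 -c "
from h import *
go((.57,.18,.13),54.3)"
python3 -m creep '{"travel":[[0,0,0],[0,0,0],[0,0,0],[0,0,0],[0,0,0],[0,0,0],[0,0,0],[0,0,0],[0,0,0],[0,0,0],[0,0,0],[0,0,0]],"spin":[-0.18,-0.18,-0.18,-0.18,-0.18,-0.18,-0.18,-0.18,-0.18,-0.18,-0.13,0],"gripper":[24,24,24,24,24,24,24,24,24,24,24,24]}'
python3 -c "
from h import *
go((.57,.18,.13),165)"
```

```text
t 60.925 pos [ 0.4512 -0.0847  0.1282] yaw 54.3 spin rad -0.001 travel mm [284.3 -58.   -1.8] dist 290 q6 then 53 F [-0.3  0.3 -0.4] op 23.9
time_s: 62.42
position: [0.451, -0.0844, 0.128]
eef_rot: [-180.0, -0.0, 164.8]
wrist_force: [0.8, -0.9, 0.2]
opening: 0.024
t 62.425 pos [ 0.451  -0.0844  0.128 ] yaw 164.8 spin rad -0.004 travel mm [-46.5 286.2  -2. ] dist 290 q6 then -57 F [ 0.8 -0.9  0.2] op 24.0
```

```bash
python3 -m creep '{"travel":[[-4,25,0],[-8,50,0],[-8,50,0],[-8,50,0],[-8,50,0],[-7,42,0],[-3,19,0],[0,0,0],[0,0,0],[0,0,0]],"spin":[-0.004,0,0,0,0,0,0,0,0,0],"gripper":[24,24,24,24,24,24,24,24,24,24]}'
python3 - <<'E'
from h import *
import pickle
st=snap('wrist','w37',s=1.5);pickle.dump(st,open('pics/w37.pkl','wb'));print(st['position'],st['eef_rot'])
E
```

```text
time_s: 63.68
position: [0.5684, 0.1796, 0.128]
eef_rot: [-180.0, -0.0, 165.1]
wrist_force: [-0.5, -0.5, -0.5]
opening: 0.0241
[0.56837766 0.17958419 0.12801299] [-1.79956375e+02 -4.06610533e-02  1.65065399e+02]
```

View pics/w37.png

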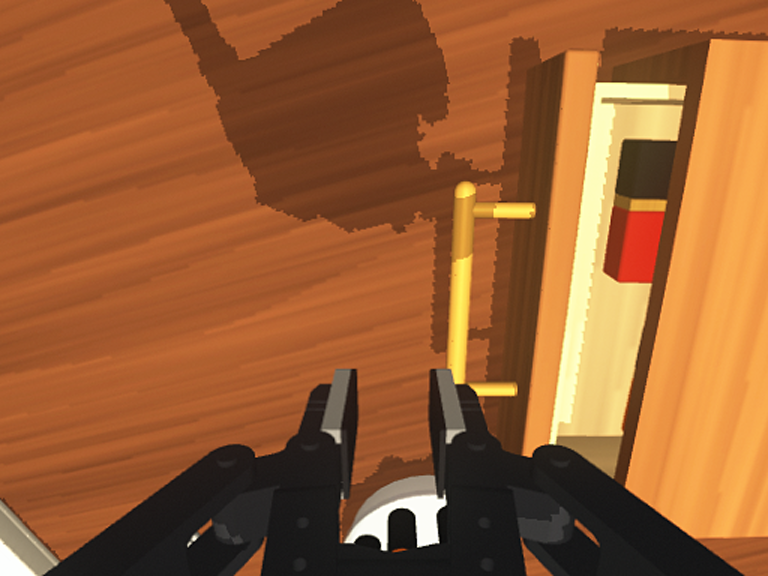

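```bash
python3 - <<'E'
from h import *
import pickle;st=pickle.load(open('pics/w37.pkl','rb'))
W=lambda u,v:((u+.5)/1.5-.5,(v+.5)/1.5-.5)
a=pix('wrist',W(465,184),.052,st);b=pix('wrist',W(458,392),.052,st);print(a,b)
p=(a+b)/2;print(p, p@[.259,.966,0]);go((p[0],p[1],.0127),165)
E
```

```text
[0.52060072 0.22910531 0.052     ] [0.63360659 0.20057418 0.052     ]
[0.57710366 0.21483974 0.052     ] 0.35700504092492885
t 63.725 pos [0.5685 0.1798 0.1281] yaw 165.1 spin rad 0.001 travel mm [  0.8  36.1 115.4] dist 121 q6 then -55 F [-0.5 -0.4  0.7] op 24.1
```

```bash
python3 -m creep '{"travel":[[-4,18,0],[-3,18,10],[0,0,25],[0,0,30],[0,0,30],[0,0,15],[0,0,5],[0,0,0],[0,0,0]],"spin":[0,0,0,0,0,0,0,0,0],"gripper":[24,24,24,24,24,24,24,24,24]}'
python3 -m creep '{"travel":[[0,0,0],[0,0,0],[0,0,0],[0,0,0],[0,0,0]],"spin":[0,0,0,0,0],"gripper":[5,5,5,5,5]}' 50
python3 - <<'E'
from h import *
snap('wrist','w38',s=1)
E
```

```text
time_s: 64.85
position: [0.5862, 0.2145, 0.0145]
eef_rot: [179.9, 0.1, 165.2]
wrist_force: [-0.3, 0.0, -0.2]
opening: 0.0239
time_s: 65.47
position: [0.586, 0.2143, 0.0146]
eef_rot: [179.9, 0.1, 165.2]
wrist_force: [-0.2, -1.1, 5.3]
opening: 0.0089
```

View pics/w38.png

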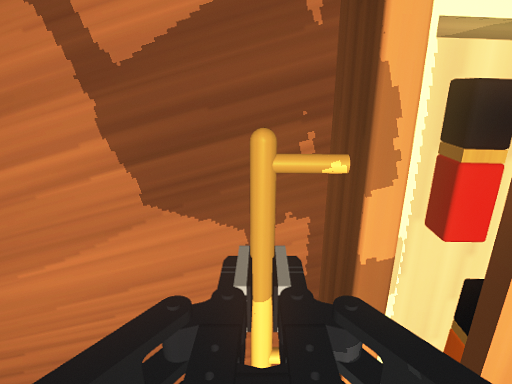

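```bash
python3 -m creep '{"travel":[[0,-4,0],[0,-10,0],[0,-14,0],[0,-14,0],[0,-14,0],[0,-14,0],[0,-14,0],[0,-12,0],[0,-8,0],[0,-2,0],[0,0,0],[0,0,0]],"spin":[0,0,0,0,0,0,0,0,0,0,0,0],"gripper":[5,5,5,5,5,5,5,5,5,5,5,5]}' 50
python3 - <<'E'
from h import *
snap('wrist','w39',s=1)
E
```

```text
time_s: 67.03
position: [0.5578, 0.1115, 0.0145]
eef_rot: [180.0, -0.0, 165.1]
wrist_force: [-2.9, -0.2, 10.1]
opening: 0.0093
```

View pics/w39.png

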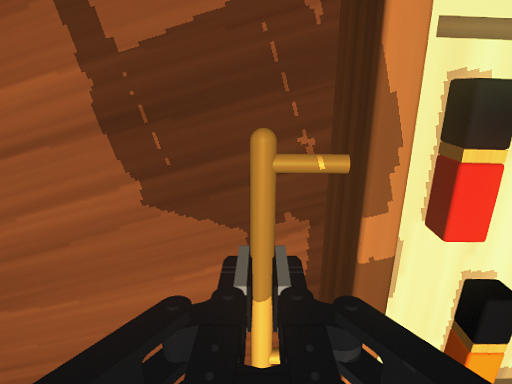

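```bash
python3 -m creep '{"travel":[[0,4,0],[0,10,0],[0,14,0],[0,14,0],[0,14,0],[0,14,0],[0,14,0],[0,14,0],[0,14,0],[0,12,0],[0,8,0],[0,3,0]],"spin":[0,0,0,0,0,0,0,0,0,0,0,0],"gripper":[5,5,5,5,5,5,5,5,5,5,5,5]}' 50
python3 -m creep '{"travel":[[0,2,0],[0,2,0],[0,2,0],[0,0,0],[0,0,0]],"spin":[0,0,0,0,0],"gripper":[5,5,5,5,5]}' 50
python3 -c "
from h import *
p=manip.observe()['position'];print(p@np.array([.259,.966,0]))"
```

```text
time_s: 68.58
position: [0.5938, 0.2426, 0.0146]
eef_rot: [179.9, 0.1, 165.2]
wrist_force: [0.5, -0.9, 5.4]
opening: 0.0092
time_s: 69.2
position: [0.5953, 0.2481, 0.0146]
eef_rot: [179.9, 0.1, 165.2]
wrist_force: [-0.3, 0.8, 5.3]
opening: 0.009
0.393881302877628
```

```bash
for i in 1; do python3 -m creep '{"travel":[[0,2,0],[0,1,0],[0,0,0],[0,0,0]],"spin":[0,0,0,0],"gripper":[5,5,5,5]}' 50; done
python3 -m creep '{"travel":[[0,2,0],[0,1,0],[0,0,0],[0,0,0]],"spin":[0,0,0,0],"gripper":[5,5,5,5]}' 50
```

```text
time_s: 69.7
position: [0.5953, 0.2484, 0.0145]
eef_rot: [-179.8, 0.1, 165.2]
wrist_force: [-1.1, -6.1, 8.2]
opening: 0.0091
time_s: 70.2
position: [0.5952, 0.2483, 0.0145]
eef_rot: [-179.5, -0.0, 165.3]
wrist_force: [-2.9, -13.5, 12.1]
opening: 0.0089
```

```bash
python3 -m creep '{"travel":[[0,-4,0],[0,0,0],[0,0,0],[0,0,0],[0,0,0]],"spin":[0,0,0,0,0],"gripper":[5,5,24,24,24]}'
python3 -m creep '{"travel":[[0,0,-15],[0,0,-40],[0,0,-50],[0,-30,-30],[0,-40,0],[0,-10,0],[0,0,0],[0,0,0]],"spin":[0,0,0,0,0,0,0,0],"gripper":[24,24,24,24,24,24,24,24]}'
python3 - <<'E'
from h import *
snap('wrist','w40',s=1.5)
E
```

```text
time_s: 70.82
position: [0.5938, 0.2499, 0.0126]
eef_rot: [-180.0, -0.1, 165.2]
wrist_force: [0.1, -1.0, 0.2]
opening: 0.024
time_s: 71.82
position: [0.5741, 0.1734, 0.148]
eef_rot: [180.0, -0.0, 165.2]
wrist_force: [0.5, -0.1, -0.7]
opening: 0.0241
```

View pics/w40.png

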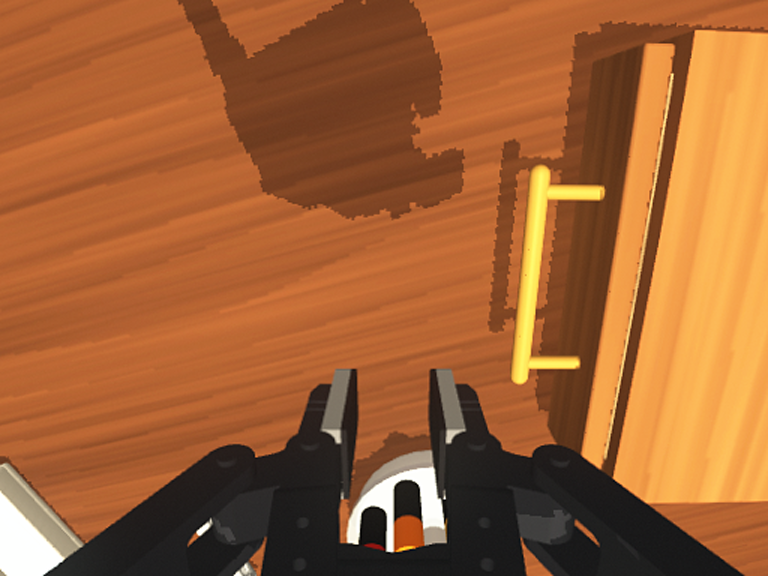

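```bash
python3 - <<'E'
from h import *
st=manip.observe()
snap('top','t4',(90,110,220,230),6)
W=lambda u,v:((u+.5)/1.5-.5,(v+.5)/1.5-.5)
k=np.array([.259,.966,0])
for n,uv,z in(('bar',W(541,172),.052),('bar',W(520,378),.052),('panel out',W(646,45),.078),('panel in',W(674,45),.078),('chest edge',W(694,33),.09),('chest edge low',W(628,492),.09)):
  p=pix('wrist',uv,z,st);print(n,p.round(4),(p@k).round(4))
E
```

```text
bar [0.533  0.2659 0.052 ] 0.3949
bar [0.6517 0.2337 0.052 ] 0.3945
panel out [0.4855 0.3144 0.078 ] 0.4295
panel in [0.4885 0.3269 0.078 ] 0.4424
chest edge [0.4861 0.3292 0.09  ] 0.4439
chest edge low [0.7194 0.2768 0.09  ] 0.4537
```

View pics/t4.png

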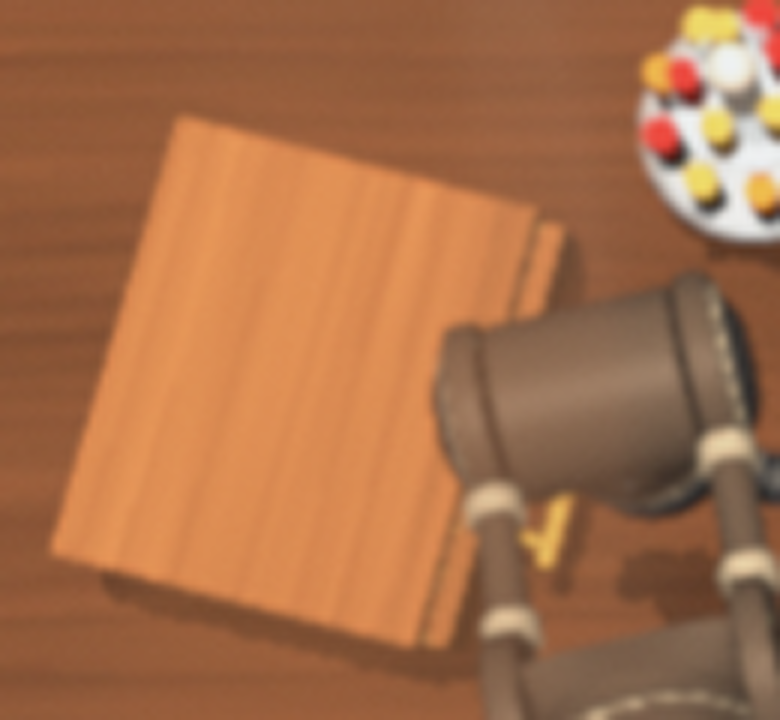

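```bash
python3 -m creep '{"travel":[[0,-10,-20],[0,-20,-35],[0,-20,-40],[0,0,-12],[0,0,0],[0,0,0],[0,0,0],[0,0,0],[0,0,0],[0,0,0],[0,0,0],[0,0,0]],"spin":[0.175,0.175,0.175,0.175,0.175,0.175,0.175,0.175,0.175,0.175,0.18,0],"gripper":[10,10,5,0,0,0,0,0,0,0,0,0]}'
python3 -c "
from h import *
go((.5789,-.2931,.255),54.3)"
```

```text
time_s: 73.42
position: [0.5516, 0.129, 0.2548]
eef_rot: [-180.0, 0.0, 54.8]
wrist_force: [-0.3, 0.5, -0.1]
opening: 0.0001
t 73.425 pos [0.5516 0.129  0.2548] yaw 54.8 spin rad 0.008 travel mm [-3.268e+02  2.685e+02 -2.000e-01] dist 423 q6 then 9 F [-0.3  0.5 -0.1] op 0.1
```

```bash
python3 -m creep '{"travel":[[-15,13,0],[-32,26,0],[-37,30,0],[-37,30,0],[-37,30,0],[-37,30,0],[-37,30,0],[-37,30,0],[-35,30,0],[-20,17,0],[-3,3,0],[0,0,0]],"spin":[0.008,0,0,0,0,0,0,0,0,0,0,0],"gripper":[0,0,0,0,0,0,0,0,0,0,0,0]}'
python3 - <<'E'
from h import *
go((.5789,-.2931,.192),54.3)
snap('wrist','w41',s=1);snap('scene','s1',(90,0,400,230),2.5)
E
```

```text
time_s: 74.92
position: [0.5779, -0.2934, 0.2549]
eef_rot: [-179.9, -0.0, 54.2]
wrist_force: [0.1, -0.3, 0.8]
opening: -0.0002
t 74.925 pos [ 0.5779 -0.2934  0.2549] yaw 54.2 spin rad -0.002 travel mm [ 0.8  0.6 62.9] dist 63 q6 then 9 F [ 0.1 -0.3  0.8] op -0.2
```

View pics/w41.png

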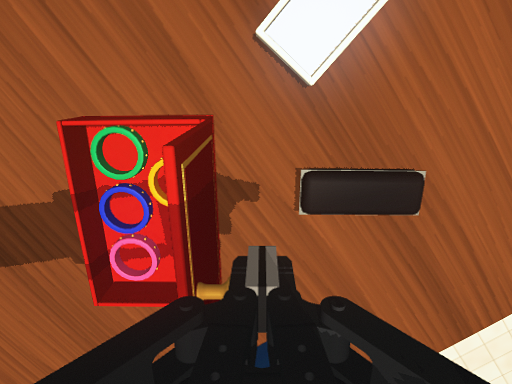

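View pics/s1.png

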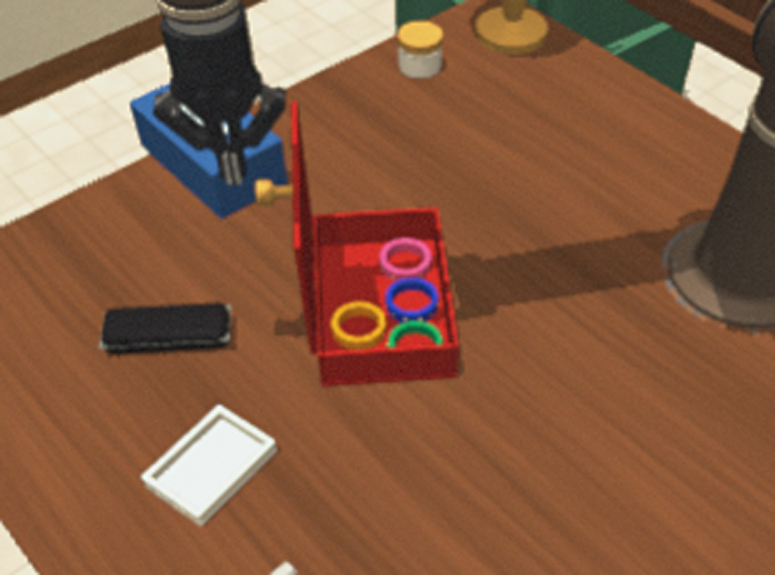

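```bash
python3 - <<'E'
from h import *
st=manip.observe()
x=np.array([.812,-.584]);y=np.array([.584,.812]);c0=np.array([.4133,-.2664])
def w(bx,by,z): return [*(c0+bx*x+by*y),z]
for th in(80,85,90,95,100,105):
  t=np.radians(th);o=[]
  for n in(0,.008):
    o.append(np.round(proj('wrist',w(.085-.17*np.cos(t)+n*np.sin(t),.125,.06+.17*np.sin(t)+n*np.cos(t)),st)))
  k=proj('wrist',w(.085-.14*np.cos(t)+.043*np.sin(t),0,.06+.14*np.sin(t)+.043*np.cos(t)),st)
  print(th,o,np.round(k))
print(np.round(proj('wrist',w(.085,.125,.06),st)))
E
```

```text
80 [array([110., 145.]), array([121., 145.])] [205. 296.]
85 [array([132., 145.]), array([145., 145.])] [221. 294.]
90 [array([156., 145.]), array([169., 145.])] [237. 292.]
95 [array([181., 145.]), array([194., 145.])] [252. 289.]
100 [array([206., 144.]), array([219., 144.])] [266. 285.]
105 [array([230., 144.]), array([243., 143.])] [279. 281.]
[204. 119.]
```

```bash
python3 -c "
from h import *
crop('w41','w41c',(40,90,300,320),3)"
```

```text
(no output)
```

View pics/w41c.png

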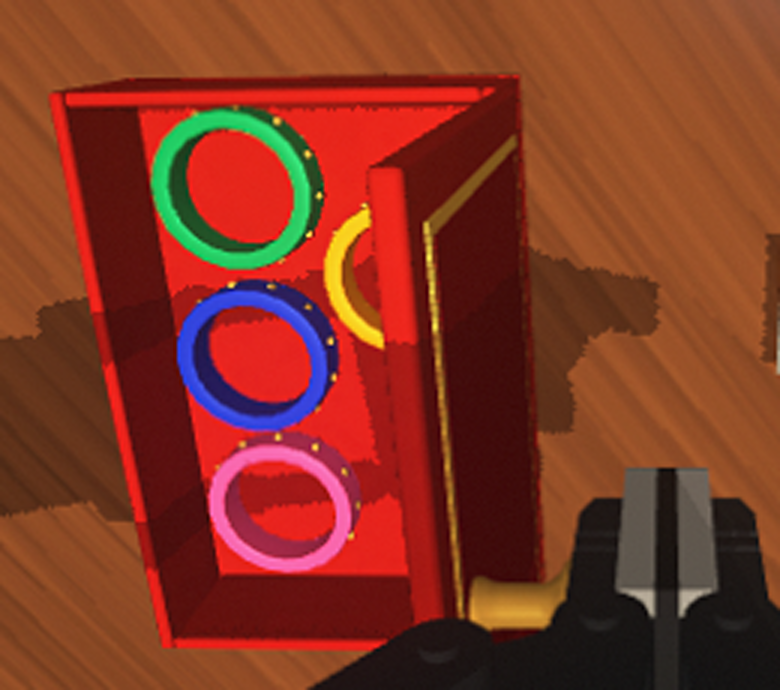

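```bash
python3 -m creep '{"travel":[[0,0,15],[0,0,25],[0,0,18],[0,0,5],[0,-8,0],[0,-10,0],[0,-10,0],[0,-8,0],[0,-6,0],[0,0,0],[0,0,0]],"spin":[0,0,0,0,0,0,0,0,0,0,0],"gripper":[0,0,0,0,0,0,0,0,0,0,0]}'
python3 - <<'E'
from h import *
st=snap('wrist','w42',s=1);p=np.array(st['position']);x=np.array([.812,-.584]);y=np.array([.584,.812]);c0=np.array([.4133,-.2664])
print((p[:2]-c0)@x,(p[:2]-c0)@y,p[2])
E
```

```text
time_s: 76.4
position: [0.5441, -0.2697, 0.1922]
eef_rot: [-180.0, -0.0, 54.1]
wrist_force: [0.1, 1.0, -0.5]
opening: -0.0
0.10811709385984995 0.07367874459433697 0.19221086466180576
```

View pics/w42.png

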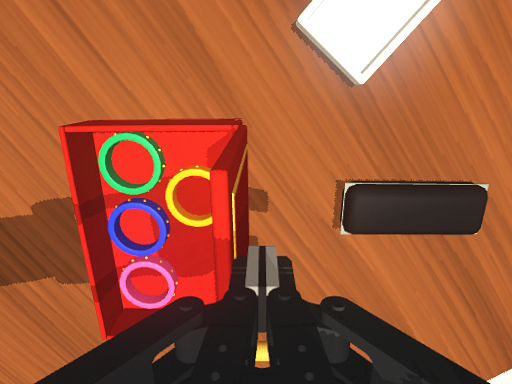

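```bash
python3 -m creep '{"travel":[[0,-7,0],[0,-9,0],[0,-9,1],[0,-9,2],[0,-9,2],[0,-9,3],[0,-9,3],[0,-9,4],[0,-7,2],[0,0,0]],"spin":[0,0,0,0,0,0,0,0,0,0],"gripper":[0,0,0,0,0,0,0,0,0,0]}'
python3 - <<'E'
from h import *
st=snap('wrist','w43',s=1);p=np.array(st['position']);x=np.array([.812,-.584]);y=np.array([.584,.812]);c0=np.array([.4133,-.2664])
print((p[:2]-c0)@x,(p[:2]-c0)@y,p[2])
snap('scene','s2',(90,0,400,230),2.5)
E
```

```text
time_s: 77.7
position: [0.4805, -0.2238, 0.1745]
eef_rot: [-179.9, 0.0, 54.1]
wrist_force: [0.3, 0.2, -0.4]
opening: 0.0005
0.029702001853385344 0.07385571707052596 0.17448841747112703
```

View pics/s2.png

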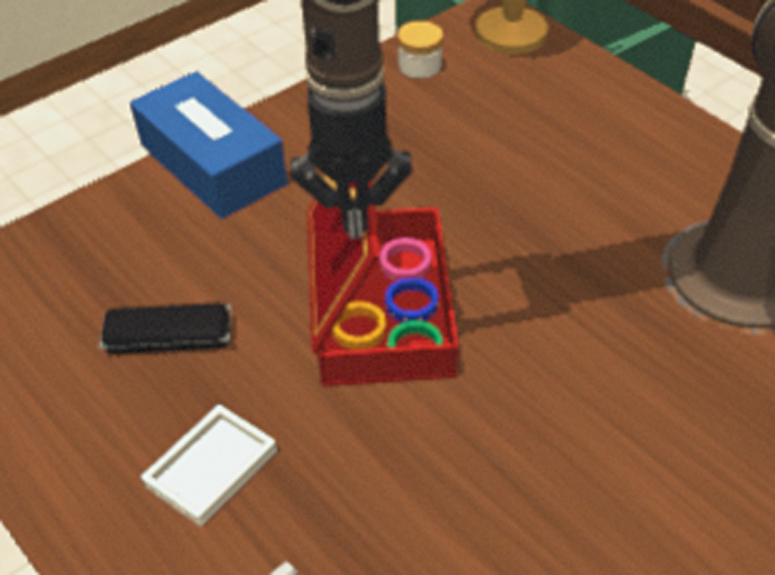

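```bash
python3 -m creep '{"travel":[[0,-7,4],[0,-8,5],[0,-8,6],[0,-8,6],[0,-7,7],[0,-7,7],[0,-6,8],[0,-6,8],[0,0,0]],"spin":[0,0,0,0,0,0,0,0,0],"gripper":[0,0,0,0,0,0,0,0,0]}'
python3 - <<'E'
from h import *
st=snap('wrist','w44',s=1);p=np.array(st['position']);x=np.array([.812,-.584]);y=np.array([.584,.812]);c0=np.array([.4133,-.2664])
print((p[:2]-c0)@x,(p[:2]-c0)@y,p[2])
snap('scene','s3',(90,0,400,230),2.5)
E
```

```text
time_s: 78.92
position: [0.4342, -0.1904, 0.123]
eef_rot: [-179.9, 0.0, 54.1]
wrist_force: [-1.0, -1.3, -0.6]
opening: 0.0
-0.027435169522563942 0.073933617720022 0.12297891404540516
```

View pics/s3.png

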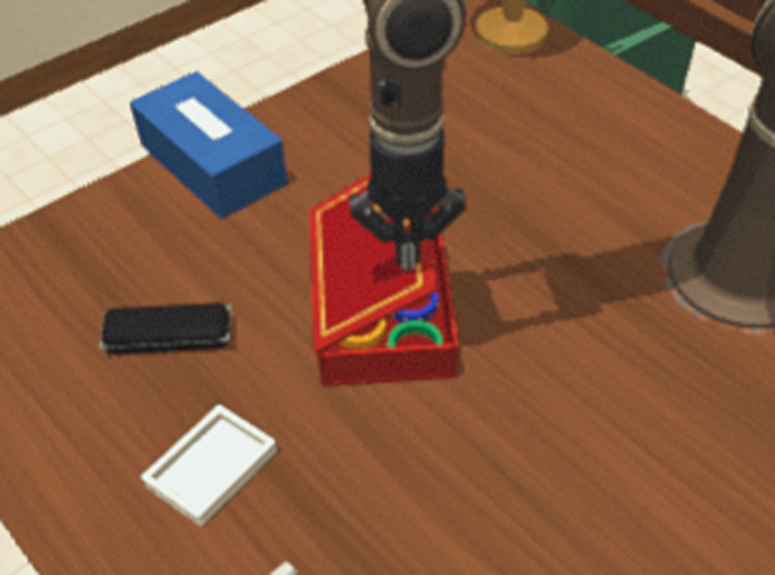

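View pics/w44.png

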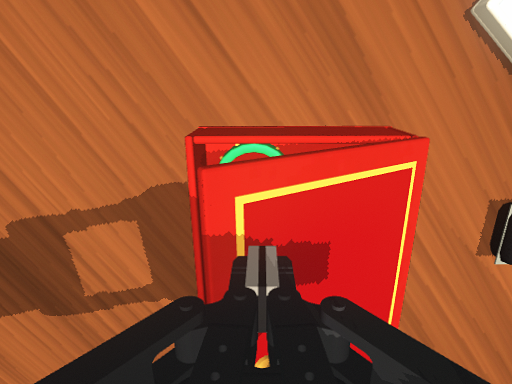

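```bash
python3 -m creep '{"travel":[[0,-4,8],[0,-4,9],[0,-4,9],[0,-4,9],[0,-2,8],[0,-2,8],[0,-2,8],[0,-1,7],[0,0,3],[0,0,0],[0,0,0]],"spin":[0,0,0,0,0,0,0,0,0,0,0],"gripper":[0,0,0,0,0,0,0,0,0,0,0]}'
python3 - <<'E'
from h import *
st=snap('wrist','w45',s=1);p=np.array(st['position']);x=np.array([.812,-.584]);y=np.array([.584,.812]);c0=np.array([.4133,-.2664])
print((p[:2]-c0)@x,(p[:2]-c0)@y,p[2])
snap('scene','s4',(190,60,320,180),5)
E
```

```text
time_s: 80.4
position: [0.4171, -0.1779, 0.0554]
eef_rot: [180.0, -0.0, 54.1]
wrist_force: [-0.3, 0.1, 0.3]
opening: -0.0
-0.048596675358142806 0.07412202494643941 0.0553701413424222
```

View pics/s4.png

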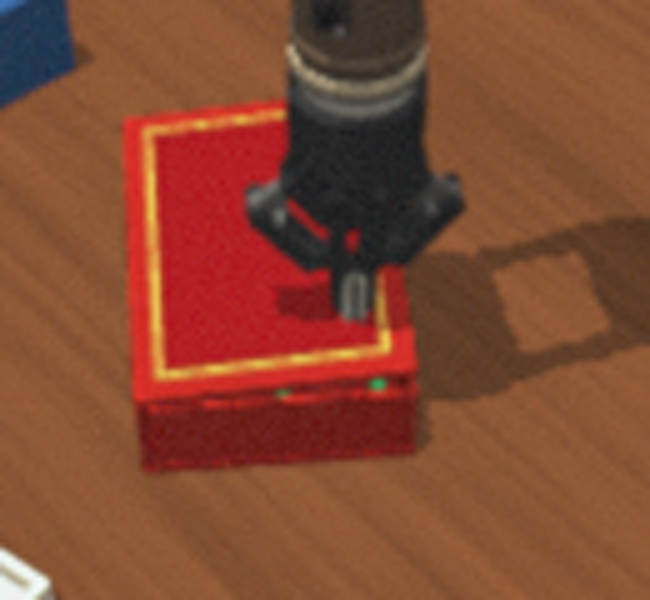

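Slightly open still; press down in 3 mm steps.

```bash
python3 -m creep '{"travel":[[0,0,3],[0,0,2],[0,0,0],[0,0,0]],"spin":[0,0,0,0],"gripper":[0,0,0,0]}'
python3 -m creep '{"travel":[[0,0,2],[0,0,2],[0,0,0],[0,0,0]],"spin":[0,0,0,0],"gripper":[0,0,0,0]}'
```

```text
time_s: 81.0
position: [0.4167, -0.1776, 0.0501]
eef_rot: [-180.0, 0.0, 54.1]
wrist_force: [1.0, 1.0, -0.0]
opening: -0.0002
time_s: 81.5
position: [0.4168, -0.1777, 0.0461]
eef_rot: [180.0, 0.0, 54.1]
wrist_force: [-0.3, 0.2, 0.1]
opening: 0.0001
```

```bash
python3 -m creep '{"travel":[[0,0,2],[0,0,1],[0,0,0],[0,0,0]],"spin":[0,0,0,0],"gripper":[0,0,0,0]}'
python3 -m creep '{"travel":[[0,0,2],[0,0,1],[0,0,0],[0,0,0]],"spin":[0,0,0,0],"gripper":[0,0,0,0]}'
python3 - <<'E'
from h import *
st=snap('wrist','w46',s=1)
snap('scene','s5',(190,60,320,180),5)
E
```

```text
time_s: 82.0
position: [0.417, -0.1777, 0.0434]
eef_rot: [180.0, -0.0, 54.1]
wrist_force: [-0.4, 0.3, 3.9]
opening: 0.0001
time_s: 82.5
position: [0.417, -0.1778, 0.0431]
eef_rot: [-179.9, 0.0, 54.1]
wrist_force: [-8.7, 3.9, 25.7]
opening: -0.0
```

View pics/s5.png

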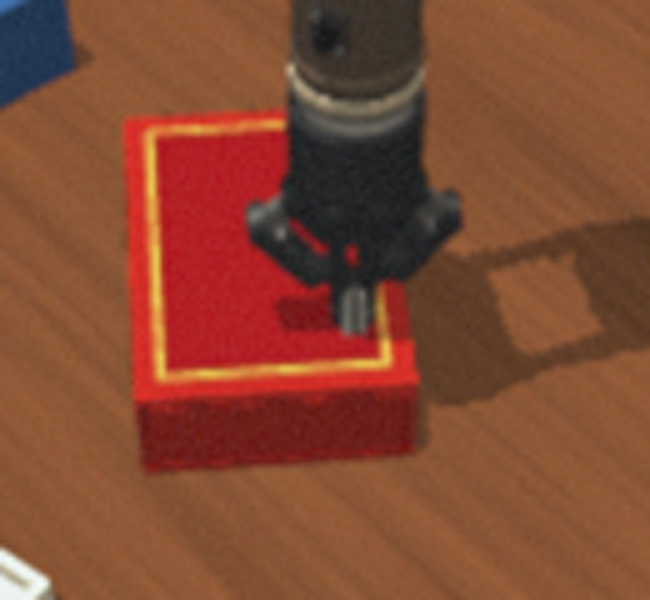

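```bash
python3 -m creep '{"travel":[[0,0,-5],[0,0,-20],[0,0,-40],[0,0,-50],[0,-30,-40],[0,-40,0],[0,-40,0],[0,-30,0],[0,0,0],[0,0,0],[0,0,0]],"spin":[0,0,0,0,0,0,0,0,0,0,0],"gripper":[0,0,0,0,0,0,0,0,0,0,0]}'
python3 - <<'E'
from h import *
snap('scene','s6',s=1.5);snap('top','t5',s=1.5)
E
```

```text
time_s: 83.98
position: [0.3042, -0.0962, 0.1953]
eef_rot: [180.0, -0.0, 54.1]
wrist_force: [0.1, -0.5, -0.0]
opening: 0.0
```

View pics/s6.png

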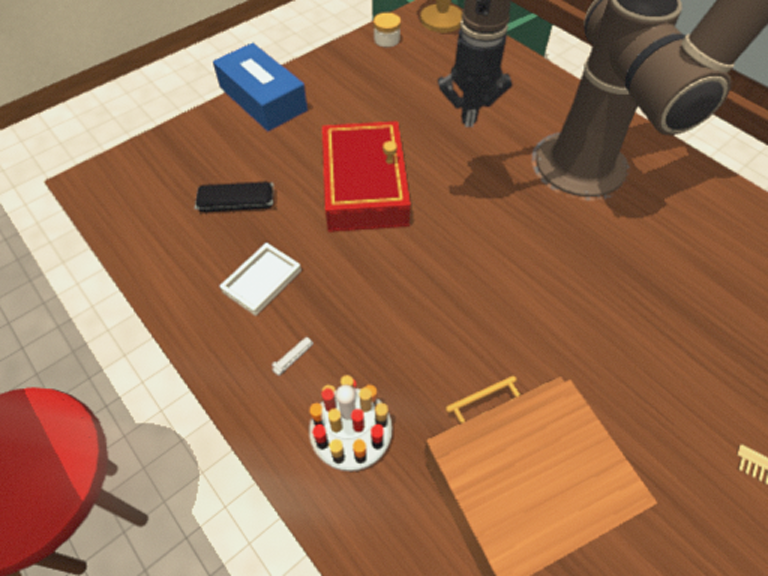

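View pics/t5.png

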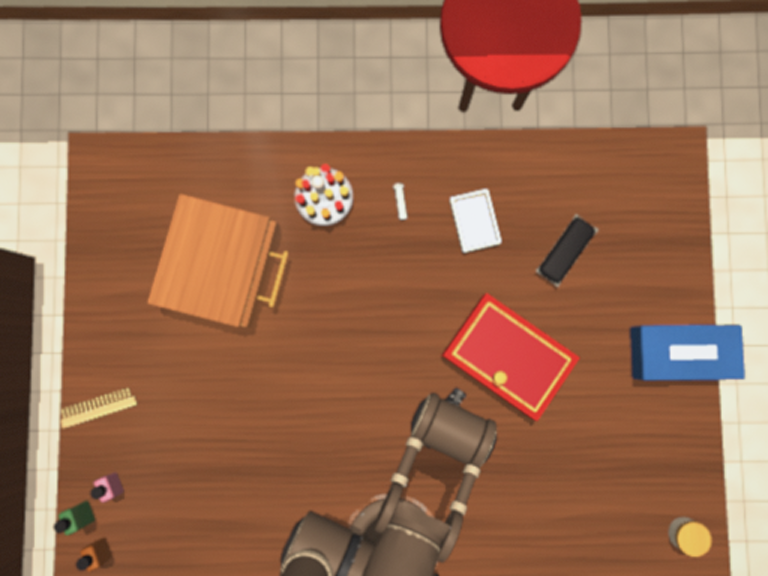

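```bash
python3 -c "
from h import *
print(job.close_job())"
```

```text
the job is handed in; nothing more can be done
None
```

The job is done and handed in at about 84 s of the 210 s allowed. Both loose lipsticks (red and orange; I found no white one) are in the drawer. All four bangle pairs are in the jewellery box, the drawer is pushed home and the lid was shut last.

**Last checks:**
- **Drawer:** I pushed it against its stop (about 13 N). Afterwards the handle measured within 1–2 mm of where it should be when shut, and both final pictures show the front flush.
- **Lid:** it showed no gap after the last gentle press, which read about 26 N at the wrist.
- **Bystanders and robot:** the carousel, dish, spectacle case and hair clip look unmoved in the pictures, and the robot stands clear of everything.

**What went wrong or differed:**
- **First handle grasp:** it slipped off because the fingertips sit roughly 20–28 mm behind the stated tool point. I went deeper after that, and every grasp held.
- **Drawer order:** I first opened the drawer to only about 0.10 m, because the green bangle lay in its way, and put the lipsticks in. I pushed it partly shut to reach that bangle, and once all the bangles were boxed I pulled it out to about 0.14 m before closing it.
- **Not seen again:** the lipsticks were last seen in the drawer just before it closed.

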